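# Load a tin into the vee of a hand labeller and clamp it

## Robot

A 7-joint arm with a two-finger parallel gripper is mounted at the origin on the work surface. World frame = base frame: x ahead of the robot, y to its left, z up, the work surface at z = 0. Lengths are in m, angles in rad, forces in N, time in s.
With the tool pointing down it reaches from about 0.35 to 0.775 m from the base axis. Payload 3.1 kg.
Tool frame: the origin (TCP) lies at the very end of the fingers, on their centre line; the grasp point (between the pads) lies 19 mm behind it; z points along the fingers, y is the line along which they close (so a half turn about z gives the same grasp; the last joint's range is limited). The gripper opens to 85 mm and grips with 20 to 120 N. Pads are 22 mm wide; open, the fingers measure 114 mm over their backs; the gripper's body (76 mm by 85 mm) begins 54 mm behind the grasp point. The pads swing forward as they close: fully open they stand 13 mm farther back than shut.
Start: joints at [-1.31, 0.311, 0.014, 1.512, -0.004, 1.319, -0.027], TCP at [0.164, 0.525, 0.209] pointing down, gripper open.
Joint ranges: [-2.7, 2.7], [-0.3, 1.91], [-1.27, 1.3], [0.12, 2.57], [-1.44, 4.58], [0.2, 2.03], [-3.05, 3.05]. Speed limits (rad/s): [2.79, 2.79, 3.14, 3.14, 3.14, 3.14, 3.14].

## Interface

Orientations are given as a unit quaternion [x, y, z, w].
In Python, from station import bot gives the robot as it stands.
- The arm moves only by the tool move_arm, never from a script. Its argument "commands" is a list of rows, each an object of numbers: "tx", "ty", "tz": the shift along the tool's x, y, z in mm; "yaw": the turn about the tool's z in rad. In form: [{"tx": .., "ty": .., "tz": .., "yaw": ..}, ...]. A call has 1 to 5 rows; each row is the pose to reach, as a shift and turn from the pose commanded when the call began, along the tool's axes at that moment; what a row does not reach only later rows make up. A row lasts 1/12 s, in which the tool goes at most 41.7 mm and 7.16 degrees, less where a joint would pass 70% of its speed; a pose out of reach is approached as far as the arm can. A call with a gripper value outside its range is refused whole. "grip" is the gripper command: -1 is fully open, 1 is shut, values between are in proportion, set as the call begins (left out, the last holds). The fingers move at their own pace and stop on an object; "newtons" is the grip in N (left out, the last holds). Time passes only in rows, so rows that repeat a pose let the fingers close. It gives the time, the measured TCP pose, the force, the opening and the grip force at its end, in the units of the state.
- bot.get_obs(): the state, without advancing time (a new reading comes with each control period).
- bot.grab_frame(name): name is "side" or "top"; returns a dict with "pixels" (420x560x3 uint8, red, green, blue), "K" (3x3 intrinsics, pixels), "position" and "rotation" of the camera in the world. Camera axes: x right, y down, z forward; pixel columns grow to the right and rows downward; lengths in m; the calibration is good to about 2 mm. A picture is of the moment at which its call begins. There is no depth.
- bot.finish_job(): hands the job in; it is judged then, once.
The state is a dict: "t": time; "qpos": joint angles; "qvel": joint speeds; "joint_efforts": joint torques, N m; "tool_pos": TCP position; "tcp_rot": TCP orientation; "force": force on the tool from outside, world axes, zero at the start; "torque": the same for the moment, N m; "width": opening from 0.0 (shut) to 1.0 (fully open); "finger_force": force on a finger pad.
Only numpy, scipy, OpenCV 4.12 (cv2) and the standard library are available. Lean on these libraries where they do the work, as an engineer would, in place of code of your own. Each camera call takes 0.05 s, during which the arm holds its last target. There are 200 camera calls.

## Task

The bare steel tin on the labeller's feed tray is next for a label. Roll it, without lifting it, over the tray's edge into the green vee cradle and take the hand off so that it settles; then slide it gently along the vee until its end is fully home against the end plate with the black drive disc, and only then push the pressure head down by its red knob until the roller bears firmly on the tin and stays there. Do not dent the tin, and leave everything else where it is.

Things in the scene. Friction and masses are not known exactly. Their poses are not given: they have to be found in the camera images.
- tin: bare ribbed steel food tin, unlabelled, 99 mm across, 120 mm long, 0.6 to 0.9 kg, lying on the feed tray with its axis roughly along the vee; too fat to be gripped across. Origin at mid-length on its axis; its y axis runs along the tin (x and z turn as it rolls)
- labeller: hand labeller for tins, fixed; blue base 345 x 290 mm. Origin on the worktop under the vee's middle line; x points across the vee, away from the feed tray; y along the vee, away from the end plate; z up. Behind the vee, at x 82 to 154 mm, a paper label roll, top 96 mm above the worktop
- tray_edge (a point): middle of the inner edge of the level aluminium feed tray, 53 mm above the worktop, 35 mm before the vee's middle line: here the tin tips over into the vee. Axes as the labeller's. The tray runs 130 mm from here towards -x (12 mm high kerb at its far end) and 97 mm to either side. A tin on it has its axis 102.5 mm above the worktop
- cradle_seat (a point): where the tin's origin must finally be: axis in the middle of the green vee, 88.6 mm above the worktop, and its end home on the end plate. Axes as the labeller's. The vee (100 degrees included, apex 24 mm above the worktop) runs from the end plate, 60 mm to -y of this point, to 135 mm to +y; its near lip is the tray's edge, its far flank rises to 79 mm
- end_plate: upright steel plate with a flush black drive disc across the end of the vee, 96 mm wide, top 118 mm above the worktop, part of the labeller; its face, which the tin's end must touch, looks along the labeller's +y, 60 mm from cradle_seat; origin on the worktop under that face. The tin must not be pressed on it with more than 20 N, nor be pushed by the robot with more than 25 N
- pressure_head (a joint): grey head sliding on a square column behind the end plate (282 mm high); value: metres slid down, 0 to 0.088; it meets a seated tin near 0.070. A brake holds it where it is left: about 7 N on the knob moves it (9 N less its weight); all beyond that presses the tin and mostly stays when let go. Firm is 4 N or more left on the tin, never over 25 N: 14 to 22 N on the knob is right
- roller_bottom (a point): middle of the lowest line of the black rubber roller under the head's arm (28 mm across, 46 mm long, axis along the labeller's y); it stands over the vee's middle line, 24 mm nearer the end plate than the middle of a tin that is home
- knob_top (a point): centre of the top of the round red knob on the head's arm, 40 mm across, 75 mm straight above roller_bottom; push here, straight down
- bean_tin: bystander: standing tin with a red label, 73 mm across, 105 mm high; origin under its base
- peach_tin: bystander: standing tin with a yellow label, 73 mm across, 105 mm high; origin under its base
- tuna_tin: bystander: flat tin with a green label, 84 mm across, 40 mm high; origin under its base
- sauce_jar: bystander: jar of red sauce with a red lid, 72 mm across, 125 mm high; origin under its base
- pickle_jar: bystander: green glass jar with a brass lid, 68 mm across, 110 mm high; origin under its base
- spare_roll: bystander: spare paper label roll, 56 mm across, 45 mm high, standing on the labeller's base behind the cradle; origin under it
- marker: bystander: white marker pen with a black cap, 140 mm long, 17 mm thick, lying on the worktop; origin under its middle

How it is judged:
By the outcome, as a careful person would: the job done as asked, in the order asked, and still so for the second after the job is handed in, with the robot touching nothing.
It also fails if it takes over 66 s, if anything falls off the work surface, if the arm or the gripper's body presses on something with over 40 N, if the wrist force passes 120 N, or if a joint passes its speed limit or range.

## Working session

There is one attempt and no reset: what is moved stays moved. The work goes in short steps, Python scripts to look and compute and a tool call to move; the robot and the scene stay as the last step left them, time stands still between calls to the robot, and variables do not carry over. Pictures are saved under pics/ and viewed, at most 10 in all, crops included, and the job is handed in when it is done.

Besides the shell and the picture viewer there is one more tool, called after "Call:" by a JSON object that holds its "name" and its "arguments", one argument or row to a line. move_arm: Moves the arm, as the interface text tells. Its arguments: {"type":"object","properties":{"commands":{"type":"array","items":{"type":"object","properties":{"tx":{"type":"number"},"ty":{"type":"number"},"tz":{"type":"number"},"yaw":{"type":"number"}}}},"grip":{"type":"number"},"newtons":{"type":"number"}},"required":["commands"]}

```bash
ls; mkdir -p pics
cat > h.py <<'E'
import numpy as np, cv2
from station import bot
def snap(name,fn):
    f=bot.grab_frame(name); cv2.imwrite(fn,cv2.cvtColor(f["pixels"],cv2.COLOR_RGB2BGR))
    np.savez(f"{name}.npz",**{k:np.array(f[k]) for k in("K","position","rotation","pixels")}); return f
def cam(name):
    d=np.load(f"{name}.npz"); R=d["rotation"]
    if R.size==4:
        from scipy.spatial.transform import Rotation as Q; R=Q.from_quat(R).as_matrix()
    return d["K"],d["position"],R
def ray(name,u,v):
    K,p,R=cam(name); return p,R@np.linalg.solve(K,[u,v,1.])
def atz(name,u,v,z):
    p,d=ray(name,u,v); return p+d*(z-p[2])/d[2]
def proj(name,X):
    K,p,R=cam(name); c=K@(R.T@(np.asarray(X)-p)); return c[:2]/c[2]
E
python3 - <<'E'
from h import *
for n in("side","top"):
    f=snap(n,f"pics/{n}0.png"); print(n,f["K"],f["position"],f["rotation"])
o=bot.get_obs(); print(o)
E
```

```text
pics
side [[453.3630529    0.         280.45791113]
 [  0.         453.3630529  208.08662351]
 [  0.           0.           1.        ]] [ 0.31266676 -0.85346779  1.0721672 ] [ 0.90853256 -0.17356525  0.06762103 -0.37399344]
top [[518.39851518   0.         270.44646534]
 [  0.         518.39851518 212.75476112]
 [  0.           0.           1.        ]] [ 0.44435824 -0.04144056  1.68296329] [ 0.70678052 -0.70568844  0.03343397 -0.03670559]
{'t': 0.1, 'qpos': array([-1.30969077,  0.31165508,  0.01401895,  1.51289647, -0.00441068,
        1.31916321, -0.02720063]), 'qvel': array([-4.14272510e-04, -1.56272148e-03,  6.03094970e-04, -4.42483470e-03,
       -1.41432967e-03, -1.15201246e-03, -4.23277722e-05]), 'joint_efforts': array([ 9.77016462e-04, -3.80853438e+01,  1.46769863e-01, -2.31241035e+01,
        1.22158171e-02,  8.15244595e-03,  5.54727251e-06]), 'tool_pos': array([0.16380291, 0.52432283, 0.20812473]), 'tcp_rot': array([ 1.50800953e-01,  9.88563594e-01, -1.03926208e-03, -1.15060588e-04]), 'force': array([1.08729082, 0.61389469, 0.14388792]), 'torque': array([-0.00046156, -0.023428  ,  0.00252361]), 'finger_force': 0.0, 'width': 1.0042585637711576}
```

View pics/top0.png

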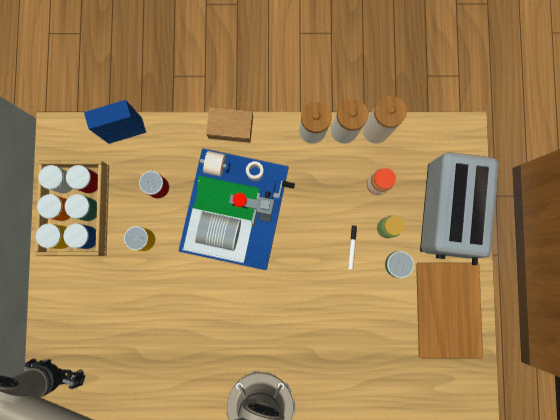

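View pics/side0.png

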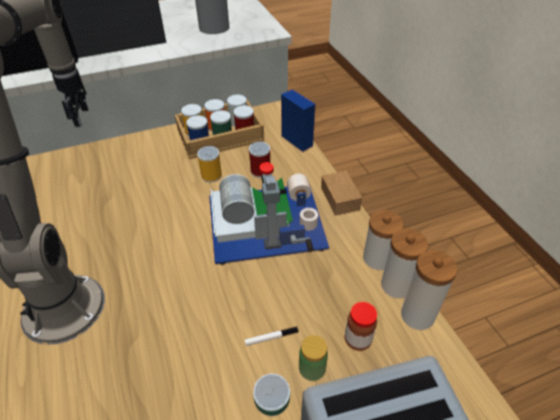

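Run:
```python
import cv2
a=cv2.imread("pics/top0.png")[145:275,175:305]; cv2.imwrite("pics/top0c.png",cv2.resize(a,None,fx=4.6,fy=4.6,interpolation=cv2.INTER_CUBIC))
a=cv2.imread("pics/side0.png")[155:265,200:335]; cv2.imwrite("pics/side0c.png",cv2.resize(a,None,fx=5,fy=5,interpolation=cv2.INTER_CUBIC))
```

```text
(no output)
```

View pics/top0c.png

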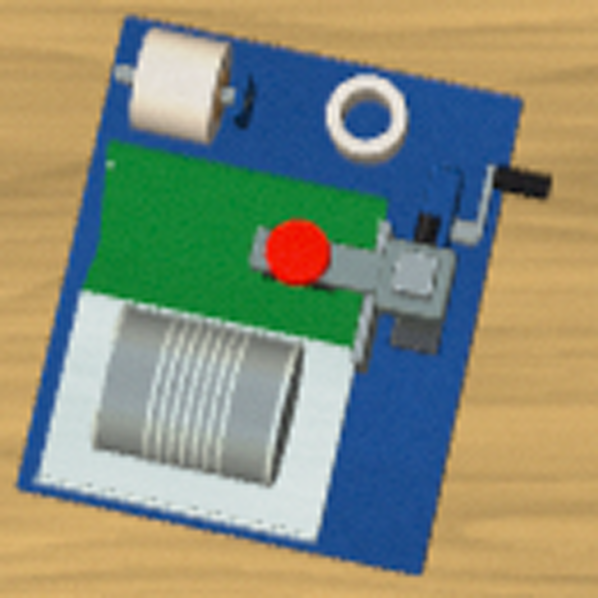

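View pics/side0c.png

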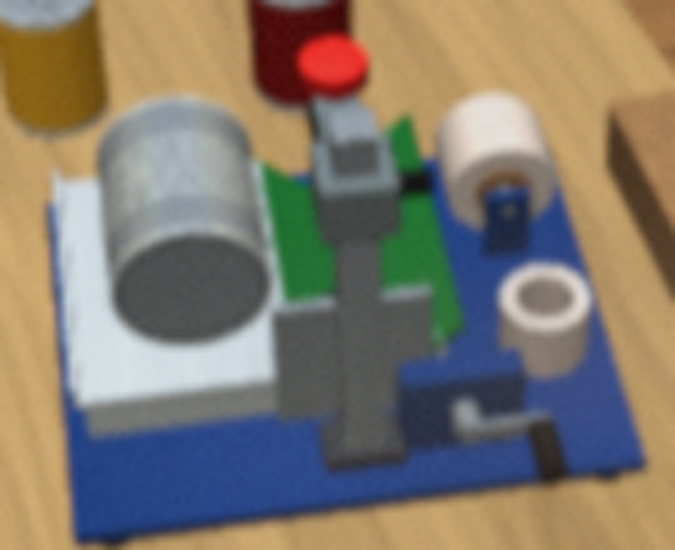

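```bash
cat > m.py <<'E'
from h import *
from scipy.optimize import least_squares
T=lambda u,v:((u+.5)/4.6-.5+175,(v+.5)/4.6-.5+145)
S=lambda u,v:((u+.5)/5-.5+200,(v+.5)/5-.5+155)
c=[T(82,293),T(352,347),T(318,542),T(36,484)]
W=np.array([atz("top",*p,.053) for p in c]); print(W.round(4)); 
L=np.array([[0,97],[0,-97],[-130,-97],[-130,97]])/1000
def res(p):
    r=np.array([[np.cos(p[2]),-np.sin(p[2])],[np.sin(p[2]),np.cos(p[2])]]); return (L@r.T+p[:2]-W[:,:2]).ravel()
f=least_squares(res,[.4,0,0]); p=f.x; print("tray edge",p,np.degrees(p[2]),(f.fun*1000).round(1))
R=np.array([[np.cos(p[2]),-np.sin(p[2])],[np.sin(p[2]),np.cos(p[2])]])
te=lambda X:((X[:2]-p[:2])@R*1000).round(1)
def tri(a,b):
    (p1,d1),(p2,d2)=ray("top",*a),ray("side",*b); s=np.linalg.lstsq(np.c_[d1,-d2],p2-p1,rcond=None)[0]
    q1,q2=p1+d1*s[0],p2+d2*s[1]; return (q1+q2)/2,np.linalg.norm(q1-q2)
k,e=tri(T(298,250),S(333,62)); print("knob",k,e,te(k))
for u,v in[(388,224),(374,298),(358,370)]: print("plate top edge",te(atz("top",*T(u,v),.118)))
for u,v in[(275,310),(432,290)]: print("plate side",te(atz("side",*S(u,v),.118)))
# tin silhouette corners
M=[T(125,306),T(303,343),T(275,487),T(95,450)]
print("tin corners",[te(atz("top",*m,.1025)) for m in M])
m=np.mean([atz("top",*m,.1025) for m in M],0); print("tin c",m,te(m))
d=atz("top",*M[0],.1025)+atz("top",*M[3],.1025)-atz("top",*M[1],.1025)-atz("top",*M[2],.1025); print("yaw",np.degrees(np.arctan2(-d[0],d[1])),np.linalg.norm(d)/2)
print("side end centre",te(atz("side",*S(190,290),.1025)))
E
python3 m.py
```

```text
[[0.6205 0.2132 0.053 ]
 [0.5834 0.0272 0.053 ]
 [0.4502 0.0496 0.053 ]
 [0.4893 0.2424 0.053 ]]
tray edge [ 0.59960145  0.12038729 -0.19655425] -11.261729145905866 [-1.9  2.4 -2.8 -1.9  2.9  1.1  1.8 -1.5]
knob [0.62191043 0.05113002 0.26720478] 0.00296499143750007 [ 35.4 -63.6]
plate top edge [  82.2 -105.3]
plate top edge [  32.1 -106.1]
plate top edge [ -16.7 -105.3]
plate side [ -10.7 -102. ]
plate side [  82.1 -102.8]
tin corners [array([-4.3, 56.5]), array([ -5.2, -64.9]), array([-102.4,  -66.1]), array([-102. ,   55.8])]
tin c [0.54623896 0.12622627 0.1025    ] [-53.5  -4.7]
yaw -11.58158437446426 0.1216895718602363
side end centre [-56.9 -61.5]
```

```bash
cat > go.py <<'E'
# usage: go.py X Y Z [yawdeg of tool y rel. labeller y]: remaining shift in tool axes to target in tray-edge frame (mm)
import sys; from h import *
from scipy.spatial.transform import Rotation as Q
p=np.array([.59960,.12039]); a=-.19655
ex,ey=np.array([np.cos(a),np.sin(a)]),np.array([-np.sin(a),np.cos(a)])
o=bot.get_obs(); R=Q.from_quat(o["tcp_rot"]).as_matrix(); t=o["tool_pos"]
d=(t[:2]-p)*1000; print("t",round(o["t"],2),"at te",(d@ex).round(1),(d@ey).round(1),(t[2]*1000).round(1),"F lab",(o["force"][:2]@np.c_[ex,ey]).round(2),o["force"][2].round(2),"q7",o["qpos"].round(2)[-1],"w",round(o["width"],2))
if len(sys.argv)>3:
    X,Y,Z=map(float,sys.argv[1:4]); psi=np.radians(float(sys.argv[4])) if len(sys.argv)>4 else 0
    g=np.r_[p+(X*ex+Y*ey)/1000,Z/1000]; print("shift",(R.T@(g-t)*1000).round(1))
    cur=np.arctan2(R[1,1],R[0,1])-np.arctan2(ey[1],ey[0]); print("yaw",-round((psi-cur+np.pi)%(2*np.pi)-np.pi,4))
E
python3 go.py -126 -5 210
```

```text
t 0.1 at te -506.3 311.1 208.1 F lab [0.95 0.81] 0.14 q7 -0.03 w 1.0
shift [-411.7 -274.    -1.3]
yaw -0.1062
```

Call:
{"name": "move_arm", "arguments": {
  "commands": [
    {"tx":-34,"ty":-23,"yaw":-0.1062},
    {"tx":-68,"ty":-46,"yaw":-0.1062},
    {"tx":-102,"ty":-69,"yaw":-0.1062},
    {"tx":-136,"ty":-92,"yaw":-0.1062},
    {"tx":-170,"ty":-115,"yaw":-0.1062}
  ],
  "grip": -1
}}

```text
$.commands[0]: bad value
```

```bash
python3 go.py -126 -5 210
```

```text
t 0.1 at te -506.3 311.1 208.1 F lab [0.95 0.81] 0.14 q7 -0.03 w 1.0
shift [-411.7 -274.    -1.3]
yaw -0.1062
```

Call:
{"name": "move_arm", "arguments": {
  "commands": [
    {"tx":-34,"ty":-23,"tz":0,"yaw":-0.106},
    {"tx":-68,"ty":-46,"tz":0,"yaw":-0.106},
    {"tx":-102,"ty":-69,"tz":0,"yaw":-0.106},
    {"tx":-136,"ty":-92,"tz":0,"yaw":-0.106},
    {"tx":-170,"ty":-115,"tz":0,"yaw":-0.106}
  ],
  "grip": -1
}}

```text
t: 0.52
tool_pos: [0.2926, 0.3626, 0.2087]
tcp_rot: [0.098, 0.995, -0.0, -0.0]
force: [0.8, -0.8, 0.2]
width: 0.997
finger_force: 0.0
```

```bash
python3 go.py -126 -5 210
```

```text
t 0.52 at te -348.4 177.6 208.7 F lab [ 0.93 -0.64] 0.16 q7 0.46 w 1.0
shift [-222.3 -182.6   -1.3]
yaw 0.0002
```

Call:
{"name": "move_arm", "arguments": {
  "commands": [
    {"tx":-32,"ty":-26,"tz":0,"yaw":0},
    {"tx":-64,"ty":-53,"tz":0,"yaw":0},
    {"tx":-96,"ty":-80,"tz":0,"yaw":0},
    {"tx":-128,"ty":-106,"tz":0,"yaw":0},
    {"tx":-155,"ty":-130,"tz":0,"yaw":0}
  ]
}}

```text
t: 0.93
tool_pos: [0.4199, 0.2038, 0.2089]
tcp_rot: [0.099, 0.995, -0.0, 0.0]
force: [1.0, 1.0, 0.4]
width: 1.001
finger_force: 0.0
```

Call:
{"name": "move_arm", "arguments": {
  "commands": [
    {"tx":-20,"ty":-16,"tz":0,"yaw":0},
    {"tx":-40,"ty":-32,"tz":0,"yaw":0},
    {"tx":-55,"ty":-40,"tz":0,"yaw":0},
    {"tx":-55,"ty":-40,"tz":0,"yaw":0},
    {"tx":-55,"ty":-40,"tz":0,"yaw":0}
  ]
}}

```text
t: 1.35
tool_pos: [0.4646, 0.156, 0.2086]
tcp_rot: [0.099, 0.995, -0.0, -0.001]
force: [-0.2, 1.5, 0.2]
width: 1.0
finger_force: 0.0
```

```bash
python3 go.py -126 -5 75
```

```text
t 1.35 at te -139.4 8.6 208.6 F lab [-0.44  1.42] 0.22 q7 1.08 w 1.0
shift [-13.6 -13.5 133.6]
yaw -0.0026
```

Call:
{"name": "move_arm", "arguments": {
  "commands": [
    {"tx":-13,"ty":-13,"tz":0,"yaw":0},
    {"tx":-13,"ty":-13,"tz":30,"yaw":0},
    {"tx":-13,"ty":-13,"tz":60,"yaw":0},
    {"tx":-13,"ty":-13,"tz":80,"yaw":0},
    {"tx":-13,"ty":-13,"tz":90,"yaw":0}
  ]
}}

```text
t: 1.77
tool_pos: [0.4712, 0.1428, 0.116]
tcp_rot: [0.097, 0.995, -0.001, -0.003]
force: [-0.6, 0.6, -0.2]
width: 1.001
finger_force: 0.0
```

```bash
python3 go.py -126 -5 80; python3 -c "
from h import *
snap('side','pics/side1.png'); a=cv2.imread('pics/side1.png')[90:270,130:340]; cv2.imwrite('pics/side1c.png',cv2.resize(a,None,fx=3.3,fy=3.3,interpolation=cv2.INTER_CUBIC))"
```

```text
t 1.77 at te -130.3 -3.1 116.0 F lab [-0.74  0.45] -0.17 q7 1.15 w 1.0
shift [-4.5 -1.9 35.9]
yaw 0.0029
```

View pics/side1c.png

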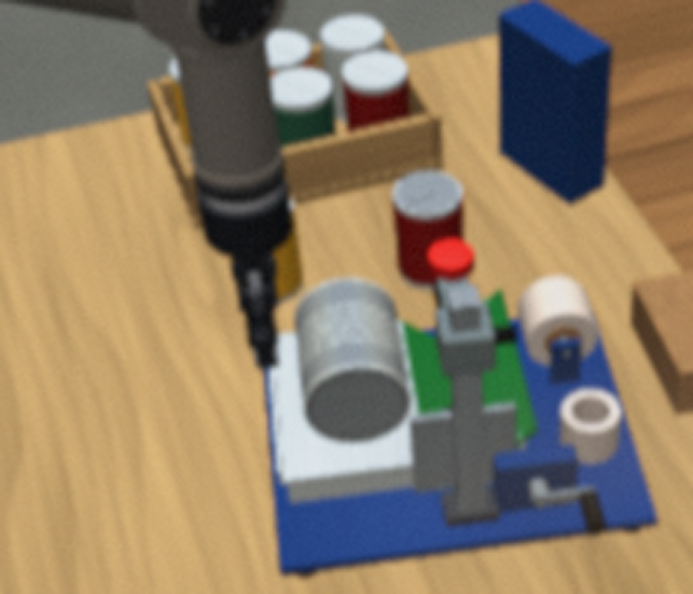

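The hand stands behind the tin (finger tip near crop px 265,360), clear of it; the tin (355,360) is untouched on the tray. I go on down and then push.

Call:
{"name": "move_arm", "arguments": {
  "commands": [
    {"tx":-3,"ty":-2,"tz":18,"yaw":0.003},
    {"tx":-3,"ty":-2,"tz":34,"yaw":0.003},
    {"tx":-6,"ty":-2,"tz":36,"yaw":0.003},
    {"tx":-9,"ty":-2,"tz":36,"yaw":0.003},
    {"tx":-12,"ty":-2,"tz":36,"yaw":0.003}
  ]
}}

```text
t: 2.23
tool_pos: [0.4874, 0.138, 0.0844]
tcp_rot: [0.099, 0.995, 0.001, 0.001]
force: [0.9, 0.6, 0.2]
width: 1.001
finger_force: 0.0
```

```bash
python3 go.py -114 -5 80
```

```text
t 2.23 at te -113.5 -4.6 84.4 F lab [0.79 0.78] 0.16 q7 1.19 w 1.0
shift [ 0.5 -0.4  4.4]
yaw -0.0021
```

Call:
{"name": "move_arm", "arguments": {
  "commands": [
    {"tx":-3,"ty":0,"tz":2,"yaw":0},
    {"tx":-6,"ty":0,"tz":4,"yaw":0},
    {"tx":-9,"ty":0,"tz":4,"yaw":0},
    {"tx":-12,"ty":0,"tz":4,"yaw":0},
    {"tx":-15,"ty":0,"tz":4,"yaw":0}
  ]
}}

```text
t: 2.65
tool_pos: [0.4939, 0.1369, 0.083]
tcp_rot: [0.1, 0.995, 0.001, -0.008]
force: [-25.4, 1.3, 38.5]
width: 0.998
finger_force: 19.5
```

```bash
python3 go.py -60 -5 80;  python3 -c "
from h import *
snap('top','pics/top1.png'); a=cv2.imread('pics/top1.png')[145:275,175:305]; cv2.imwrite('pics/top1c.png',cv2.resize(a,None,fx=4.6,fy=4.6,interpolation=cv2.INTER_CUBIC))"
```

```text
t 2.65 at te -106.9 -4.5 83.0 F lab [-25.16  -3.63] 38.53 q7 1.21 w 1.0
shift [-47.   -0.4   2.3]
yaw -0.0032
```

View pics/top1c.png

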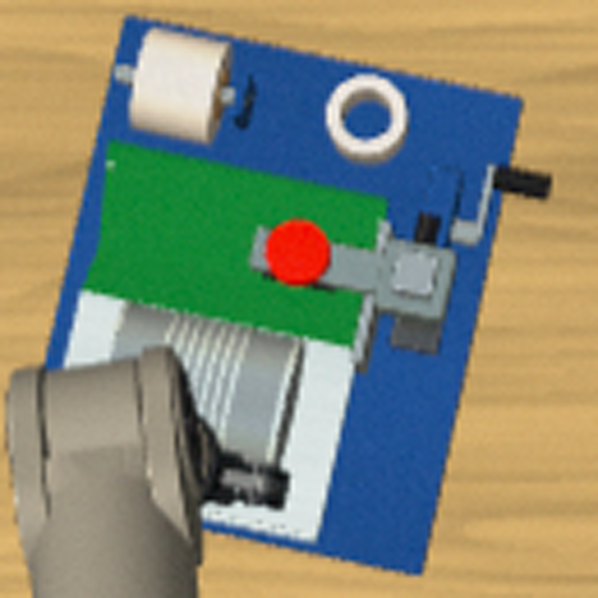

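The fingers/body bear on the tin too high: the tin has not moved (its right corner is still at crop px 300,343), and the vertical force suggests that the gripper's body is touching the tin's top. I back off and go higher, half open.

Call:
{"name": "move_arm", "arguments": {
  "commands": [
    {"tx":8,"ty":0,"tz":0,"yaw":0},
    {"tx":18,"ty":0,"tz":0,"yaw":0},
    {"tx":22,"ty":0,"tz":-5,"yaw":0},
    {"tx":22,"ty":0,"tz":-14,"yaw":0},
    {"tx":22,"ty":0,"tz":-14,"yaw":0}
  ],
  "grip": 0
}}

```text
t: 3.12
tool_pos: [0.4814, 0.1392, 0.0953]
tcp_rot: [0.099, 0.995, 0.001, 0.002]
force: [0.2, -1.0, -0.4]
width: 0.499
finger_force: 0.0
```

```bash
python3 go.py -114 -5 94;  python3 -c "
from h import *
snap('side','pics/side2.png'); a=cv2.imread('pics/side2.png')[130:230,180:300]; cv2.imwrite('pics/side2c.png',cv2.resize(a,None,fx=5.8,fy=5.8,interpolation=cv2.INTER_CUBIC))"
```

```text
t 3.12 at te -119.6 -4.7 95.3 F lab [ 0.37 -0.96] -0.37 q7 1.17 w 0.5
shift [-5.6 -0.3  1.3]
yaw -0.0027
```

View pics/side2c.png

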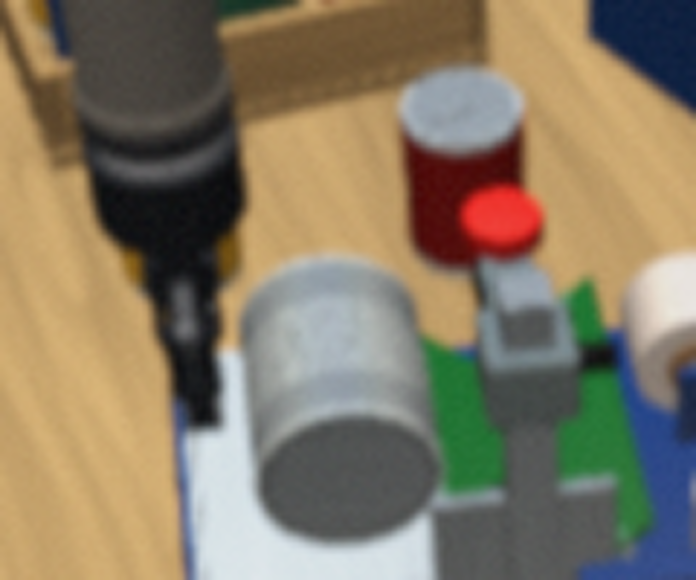

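The tin is in place and undisturbed (crop px 345,420); hand clear behind it. Pushing again, with the body now well above the tin's top.

Call:
{"name": "move_arm", "arguments": {
  "commands": [
    {"tx":-3,"ty":0,"tz":0,"yaw":-0.002},
    {"tx":-6,"ty":0,"tz":0,"yaw":-0.002},
    {"tx":-9,"ty":0,"tz":0,"yaw":-0.002},
    {"tx":-11,"ty":0,"tz":0,"yaw":-0.002}
  ]
}}

```text
t: 3.5
tool_pos: [0.4908, 0.136, 0.0928]
tcp_rot: [0.099, 0.995, -0.0, -0.0]
force: [-0.8, 0.6, -0.0]
width: 0.5
finger_force: 0.0
```

```bash
python3 go.py -60 -5 95
```

```text
t 3.5 at te -109.7 -6.0 92.8 F lab [-0.92  0.42] -0.01 q7 1.19 w 0.5
shift [-49.7   1.   -2.2]
yaw -0.0018
```

Call:
{"name": "move_arm", "arguments": {
  "commands": [
    {"tx":-2,"ty":1,"tz":-1,"yaw":0},
    {"tx":-4,"ty":1,"tz":-1,"yaw":0},
    {"tx":-6,"ty":1,"tz":-1,"yaw":0}
  ]
}}

```text
t: 3.75
tool_pos: [0.4962, 0.1363, 0.0941]
tcp_rot: [0.099, 0.995, 0.0, -0.0]
force: [-2.0, -0.6, 3.3]
width: 0.5
finger_force: 1.7
```

```bash
python3 go.py -60 -5 95
```

```text
t 3.75 at te -104.5 -4.6 94.1 F lab [-1.81 -0.95] 3.32 q7 1.2 w 0.5
shift [-44.5  -0.4  -1. ]
yaw -0.0011
```

```bash
cat > edge.py <<'E'
from h import *
import sys
p=np.array([.59960,.12039]); a=-.19655
ex,ey=np.array([np.cos(a),np.sin(a)]),np.array([-np.sin(a),np.cos(a)])
def prof(img,cam,xs,y,z):
    return [cv2.getRectSubPix(img,(1,1),tuple(map(float,proj(cam,np.r_[p+(x*ex+y*ey)/1000,z])))) [0,0] for x in xs]
xs=range(-60,50,4)
o=cv2.imread("pics/top0.png",0); snap("top",sys.argv[1]); n=cv2.imread(sys.argv[1],0)
print(list(xs))
for y in(-45,-55): print(y,prof(o,"top",xs,y,.1025)); print(y,prof(n,"top",xs,y,.1025))
E
python3 edge.py pics/top2.png; python3 go.py -60 -5 95
```

```text
[-60, -56, -52, -48, -44, -40, -36, -32, -28, -24, -20, -16, -12, -8, -4, 0, 4, 8, 12, 16, 20, 24, 28, 32, 36, 40, 44, 48]
-45 [np.uint8(154), np.uint8(154), np.uint8(153), np.uint8(156), np.uint8(156), np.uint8(159), np.uint8(159), np.uint8(158), np.uint8(157), np.uint8(153), np.uint8(144), np.uint8(133), np.uint8(119), np.uint8(124), np.uint8(170), np.uint8(111), np.uint8(84), np.uint8(84), np.uint8(88), np.uint8(88), np.uint8(87), np.uint8(87), np.uint8(86), np.uint8(79), np.uint8(82), np.uint8(91), np.uint8(87), np.uint8(86)]
-45 [np.uint8(163), np.uint8(163), np.uint8(160), np.uint8(157), np.uint8(159), np.uint8(158), np.uint8(159), np.uint8(159), np.uint8(160), np.uint8(164), np.uint8(160), np.uint8(153), np.uint8(141), np.uint8(130), np.uint8(114), np.uint8(98), np.uint8(87), np.uint8(87), np.uint8(88), np.uint8(85), np.uint8(88), np.uint8(90), np.uint8(89), np.uint8(83), np.uint8(89), np.uint8(91), np.uint8(92), np.uint8(88)]
-55 [np.uint8(173), np.uint8(173), np.uint8(172), np.uint8(175), np.uint8(169), np.uint8(169), np.uint8(173), np.uint8(169), np.uint8(166), np.uint8(158), np.uint8(152), np.uint8(136), np.uint8(120), np.uint8(131), np.uint8(188), np.uint8(112), np.uint8(87), np.uint8(85), np.uint8(86), np.uint8(87), np.uint8(88), np.uint8(87), np.uint8(85), np.uint8(88), np.uint8(81), np.uint8(89), np.uint8(87), np.uint8(84)]
-55 [np.uint8(182), np.uint8(172), np.uint8(172), np.uint8(178), np.uint8(173), np.uint8(169), np.uint8(171), np.uint8(170), np.uint8(173), np.uint8(168), np.uint8(167), np.uint8(160), np.uint8(144), np.uint8(132), np.uint8(116), np.uint8(100), np.uint8(88), np.uint8(88), np.uint8(88), np.uint8(89), np.uint8(90), np.uint8(87), np.uint8(88), np.uint8(88), np.uint8(79), np.uint8(90), np.uint8(91), np.uint8(91)]
t 3.8 at te -104.3 -4.6 94.3 F lab [-1.44 -0.5 ] 2.49 q7 1.2 w 0.5
shift [-44.3  -0.4  -0.8]
yaw -0.0013
```

Call:
{"name": "move_arm", "arguments": {
  "commands": [
    {"tx":-2,"ty":0,"tz":0,"yaw":0},
    {"tx":-4,"ty":0,"tz":0,"yaw":0},
    {"tx":-6,"ty":0,"tz":0,"yaw":0}
  ]
}}

```text
t: 4.05
tool_pos: [0.4991, 0.1357, 0.0951]
tcp_rot: [0.099, 0.995, 0.0, -0.003]
force: [-11.7, 0.5, 16.7]
width: 0.496
finger_force: 8.4
```

```bash
sed -i 's/^o=.*top0.png",0);/o=cv2.imread("pics\/top0.png",0);/' edge.py
cat > front.py <<'E'
# tin shift since start: match shading ramp of profile
from edge0 import *
E
cat > edge0.py <<'E'
from h import *
import sys
p=np.array([.59960,.12039]); a=-.19655
ex,ey=np.array([np.cos(a),np.sin(a)]),np.array([-np.sin(a),np.cos(a)])
def at(x,y,z): return np.r_[p+(x*ex+y*ey)/1000,z]
def prof(img,cam,pts): return np.array([cv2.getRectSubPix(img,(1,1),tuple(map(float,proj(cam,q))))[0,0] for q in pts]).astype(int)
n=None
def shot(fn):
    snap("top",fn); return cv2.imread(fn,0)
xs=range(-40,60,4)
if __name__=="__main__":
    n=shot(sys.argv[1]); print(*xs); print(*prof(n,"top",[at(x,-52,.1025) for x in xs]))
E
rm front.py edge.py; python3 go.py; python3 edge0.py pics/top3.png; python3 go.py -60 -5 95
```

```text
t 4.05 at te -101.5 -4.6 95.1 F lab [-11.55  -1.79] 16.74 q7 1.21 w 0.5
-40 -36 -32 -28 -24 -20 -16 -12 -8 -4 0 4 8 12 16 20 24 28 32 36 40 44 48 52 56
158 158 158 159 160 159 155 148 135 123 105 92 92 88 88 86 86 91 84 85 90 89 87 90 87
t 4.1 at te -101.2 -4.6 95.3 F lab [-7.97 -2.15] 14.38 q7 1.21 w 0.5
shift [-41.2  -0.4   0.1]
yaw -0.001
```

The tin does roll (its front edge has moved from x≈-10 to about 0), but the finger grips its back and resists. I let the fingertips rise with the tin's surface along the cycloid.

Call:
{"name": "move_arm", "arguments": {
  "commands": [
    {"tx":0,"ty":0,"tz":-3,"yaw":0},
    {"tx":-2,"ty":0,"tz":-6,"yaw":0},
    {"tx":-5,"ty":0,"tz":-9,"yaw":0},
    {"tx":-8,"ty":0,"tz":-12,"yaw":0}
  ]
}}

```text
t: 4.43
tool_pos: [0.5107, 0.1332, 0.1063]
tcp_rot: [0.099, 0.995, -0.0, 0.0]
force: [0.3, 0.5, -0.1]
width: 0.501
finger_force: 0.0
```

```bash
python3 go.py; python3 edge0.py pics/top4.png; python3 go.py -60 -5 95
```

```text
t 4.43 at te -89.7 -4.8 106.3 F lab [0.17 0.51] -0.06 q7 1.21 w 0.5
-40 -36 -32 -28 -24 -20 -16 -12 -8 -4 0 4 8 12 16 20 24 28 32 36 40 44 48 52 56
164 161 158 158 156 159 157 156 152 144 132 118 99 91 88 87 87 92 84 85 91 88 88 91 85
t 4.48 at te -88.4 -4.7 107.0 F lab [1.25 0.24] 0.31 q7 1.21 w 0.5
shift [-28.4  -0.3  12.1]
yaw -0.0017
```

Call:
{"name": "move_arm", "arguments": {
  "commands": [
    {"tx":-3,"ty":0,"tz":-2,"yaw":0},
    {"tx":-6,"ty":0,"tz":-4,"yaw":0},
    {"tx":-9,"ty":0,"tz":-6,"yaw":0},
    {"tx":-12,"ty":0,"tz":-8,"yaw":0}
  ]
}}

```text
t: 4.82
tool_pos: [0.5221, 0.1309, 0.1142]
tcp_rot: [0.099, 0.995, -0.0, -0.0]
force: [0.1, -0.4, -0.3]
width: 0.5
finger_force: 0.0
```

```bash
python3 go.py; python3 edge0.py pics/top5.png; python3 go.py -60 -5 95; python3 -c "
from h import *
snap('side','pics/side3.png'); a=cv2.imread('pics/side3.png')[130:230,180:300]; cv2.imwrite('pics/side3c.png',cv2.resize(a,None,fx=5.8,fy=5.8,interpolation=cv2.INTER_CUBIC))"
```

```text
t 4.82 at te -78.0 -4.8 114.2 F lab [ 0.17 -0.38] -0.33 q7 1.22 w 0.5
-40 -36 -32 -28 -24 -20 -16 -12 -8 -4 0 4 8 12 16 20 24 28 32 36 40 44 48 52 56
162 164 163 161 158 158 158 155 156 152 143 134 117 101 87 86 91 90 79 82 95 90 91 87 88
t 4.87 at te -77.0 -4.7 114.7 F lab [1.25 0.24] 0.56 q7 1.22 w 0.5
shift [-17.   -0.3  19.7]
yaw -0.0016
```

View pics/side3c.png

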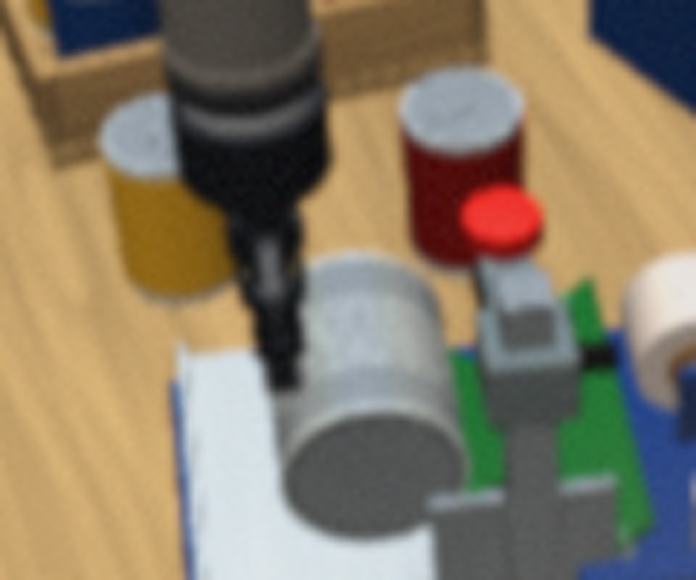

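The tin has rolled about 20 mm (its end disc's centre went from crop px 350,475 to 375,472), in line with the vee; the force is near zero. Going on.

Call:
{"name": "move_arm", "arguments": {
  "commands": [
    {"tx":-4,"ty":0,"tz":-2,"yaw":0},
    {"tx":-8,"ty":0,"tz":-4,"yaw":0},
    {"tx":-12,"ty":0,"tz":-6,"yaw":0},
    {"tx":-16,"ty":0,"tz":-8,"yaw":0}
  ]
}}

```text
t: 5.25
tool_pos: [0.538, 0.1278, 0.1224]
tcp_rot: [0.099, 0.995, -0.0, 0.0]
force: [0.4, 0.2, 0.2]
width: 0.504
finger_force: 0.0
```

```bash
python3 go.py; python3 edge0.py pics/top6.png; python3 -c "
from edge0 import *
for u,v in((350,475),(375,472)):
    X=atz('side',180+(u+.5)/5.8-.5,130+(v+.5)/5.8-.5,.1025)[:2]-p; print(X@ex*1e3,X@ey*1e3)"
```

```text
t 5.25 at te -61.8 -4.7 122.4 F lab [0.39 0.24] 0.23 q7 1.24 w 0.5
-40 -36 -32 -28 -24 -20 -16 -12 -8 -4 0 4 8 12 16 20 24 28 32 36 40 44 48 52 56
115 157 160 160 161 163 160 159 157 157 153 148 140 128 112 91 88 90 82 87 88 90 85 91 87
-49.57041675965685 -58.19547172310747
-36.635993227248825 -58.417481549263606
```

```bash
python3 edge0.py pics/top7.png;python3 go.py; python3 -c "
from h import *
snap('side','pics/side4.png'); a=cv2.imread('pics/side4.png')[150:220,200:300]; b=cv2.imread('pics/top7.png')[180:270,190:290]
f=lambda a,s:cv2.resize(a,None,fx=s,fy=s,interpolation=cv2.INTER_CUBIC)
A=f(a,4);B=f(b,3.2)[:280]
cv2.imwrite('pics/both4.png',np.hstack([A,B[:,:380]]))"
```

```text
-40 -36 -32 -28 -24 -20 -16 -12 -8 -4 0 4 8 12 16 20 24 28 32 36 40 44 48 52 56
101 153 164 162 163 164 162 159 158 157 154 148 139 130 115 95 89 90 85 85 92 90 87 88 88
t 5.35 at te -61.1 -4.8 122.6 F lab [-0.2  -0.35] 0.37 q7 1.24 w 0.5
```

View pics/both4.png

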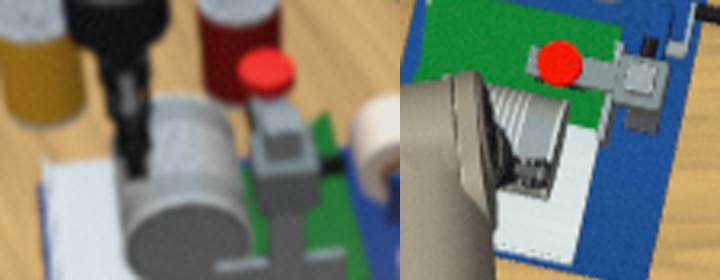

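In the top view the fingertips lie over the tin's rear upper side (px 535,172 against the tin's rear edge at 550,195), so half-open tips stand higher than I thought. I lift off, go back, shut the gripper and push lower.

Call:
{"name": "move_arm", "arguments": {
  "commands": [
    {"tx":0,"ty":0,"tz":-10,"yaw":0},
    {"tx":10,"ty":0,"tz":-12,"yaw":0},
    {"tx":25,"ty":0,"tz":-12,"yaw":0},
    {"tx":40,"ty":0,"tz":-8,"yaw":0},
    {"tx":50,"ty":0,"tz":5,"yaw":0}
  ],
  "grip": 1
}}

```text
t: 5.82
tool_pos: [0.4883, 0.139, 0.1192]
tcp_rot: [0.098, 0.995, 0.001, 0.002]
force: [0.6, 0.1, -0.6]
width: 0.001
finger_force: 0.0
```

Call:
{"name": "move_arm", "arguments": {
  "commands": [
    {"tx":0,"ty":0,"tz":15,"yaw":0},
    {"tx":0,"ty":0,"tz":30,"yaw":0},
    {"tx":0,"ty":0,"tz":30,"yaw":0}
  ]
}}

```text
t: 6.07
tool_pos: [0.485, 0.1377, 0.0851]
tcp_rot: [0.098, 0.995, -0.001, -0.003]
force: [-0.6, -0.5, -0.2]
width: 0.001
finger_force: 0.0
```

```bash
python3 edge0.py pics/top8.png;python3 go.py -90 -5 84;  python3 -c "
from edge0 import *
X=atz('top',236.9,240.9,.1025)[:2]-p; print('rear',X@ex*1e3,X@ey*1e3)
n=cv2.imread('pics/top8.png',0); xs=range(-110,-20,4); print(*xs);print(*prof(n,'top',[at(x,-52,.1025) for x in xs]));print(*prof(n,'top',[at(x,40,.1025) for x in xs]))"
```

```text
-40 -36 -32 -28 -24 -20 -16 -12 -8 -4 0 4 8 12 16 20 24 28 32 36 40 44 48 52 56
158 161 161 161 160 163 162 160 158 155 153 149 143 132 119 98 92 89 82 80 87 89 89 86 89
t 6.12 at te -114.5 -5.1 86.4 F lab [-0.38 -0.38] 0.45 q7 1.19 w 0.0
shift [-24.5   0.1   2.3]
yaw -0.0006
rear -72.42024860334936 -67.70877576512615
-110 -106 -102 -98 -94 -90 -86 -82 -78 -74 -70 -66 -62 -58 -54 -50 -46 -42 -38 -34 -30 -26 -22
85 65 89 188 223 223 222 221 200 133 120 131 142 152 156 161 162 157 160 161 161 160 161
156 164 165 164 162 157 154 147 137 118 111 122 133 125 121 117 123 154 156 160 159 161 162
```

Call:
{"name": "move_arm", "arguments": {
  "commands": [
    {"tx":-10,"ty":0,"tz":2,"yaw":0},
    {"tx":-18,"ty":0,"tz":2,"yaw":0},
    {"tx":-23,"ty":0,"tz":2,"yaw":0},
    {"tx":-26,"ty":0,"tz":1,"yaw":0},
    {"tx":-29,"ty":0,"tz":-2,"yaw":0}
  ]
}}

```text
t: 6.53
tool_pos: [0.5176, 0.1317, 0.0893]
tcp_rot: [0.099, 0.995, -0.0, 0.0]
force: [0.1, 0.6, 0.4]
width: 0.002
finger_force: 0.0
```

```bash
python3 edge0.py pics/top9.png;python3 go.py -90 -5 84
```

```text
-40 -36 -32 -28 -24 -20 -16 -12 -8 -4 0 4 8 12 16 20 24 28 32 36 40 44 48 52 56
160 160 159 162 159 160 163 163 163 160 157 156 148 141 131 116 97 92 86 87 90 87 86 81 86
t 6.58 at te -81.6 -4.8 90.1 F lab [0.61 0.61] 0.03 q7 1.23 w -0.0
shift [ 8.4 -0.3  6.1]
yaw -0.0021
```

Call:
{"name": "move_arm", "arguments": {
  "commands": [
    {"tx":-3,"ty":0,"tz":-2,"yaw":0},
    {"tx":-6,"ty":0,"tz":-5,"yaw":0},
    {"tx":-9,"ty":0,"tz":-8,"yaw":0},
    {"tx":-12,"ty":0,"tz":-11,"yaw":0},
    {"tx":-15,"ty":0,"tz":-14,"yaw":0}
  ]
}}

```text
t: 7.0
tool_pos: [0.532, 0.1291, 0.1036]
tcp_rot: [0.099, 0.995, 0.0, 0.0]
force: [0.4, 0.2, 0.8]
width: 0.002
finger_force: 0.0
```

```bash
python3 edge0.py pics/top10.png;python3 go.py -90 -5 84
```

```text
-40 -36 -32 -28 -24 -20 -16 -12 -8 -4 0 4 8 12 16 20 24 28 32 36 40 44 48 52 56
155 161 163 163 164 161 158 157 161 161 161 161 161 157 151 142 134 119 86 84 87 86 88 85 88
t 7.05 at te -66.8 -4.6 104.2 F lab [ 1.6  -0.83] -0.02 q7 1.24 w -0.0
shift [23.2 -0.5 20.2]
yaw -0.0015
```

Call:
{"name": "move_arm", "arguments": {
  "commands": [
    {"tx":-3,"ty":0,"tz":-2,"yaw":0},
    {"tx":-6,"ty":0,"tz":-4,"yaw":0},
    {"tx":-10,"ty":0,"tz":-6,"yaw":0},
    {"tx":-14,"ty":0,"tz":-8,"yaw":0},
    {"tx":-17,"ty":0,"tz":-10,"yaw":0}
  ]
}}

```text
t: 7.47
tool_pos: [0.5489, 0.1256, 0.1133]
tcp_rot: [0.099, 0.995, -0.0, 0.0]
force: [0.3, 0.2, -0.2]
width: 0.003
finger_force: 0.0
```

```bash
python3 edge0.py pics/top11.png;python3 go.py -90 -5 84
```

```text
-40 -36 -32 -28 -24 -20 -16 -12 -8 -4 0 4 8 12 16 20 24 28 32 36 40 44 48 52 56
85 53 65 129 158 159 163 162 164 166 161 156 158 161 159 157 156 147 100 86 91 89 85 84 87
t 7.52 at te -49.8 -4.9 113.8 F lab [0.55 0.2 ] 0.78 q7 1.25 w 0.0
shift [40.2 -0.2 29.7]
yaw -0.0017
```

```bash
sed -i 's/-52,/-28,/' edge0.py; python3 edge0.py pics/top12.png; python3 -c "
from edge0 import *
n=cv2.imread('pics/top12.png',0); xs=range(0,110,4); print(*xs)
for y in(-28,-15,30,45): print(*prof(n,'top',[at(x,y,.1025) for x in xs]))
xs=range(-90,-10,4);print(*xs);print(*prof(n,'top',[at(x,-55,.1025) for x in xs]))"
```

```text
-40 -36 -32 -28 -24 -20 -16 -12 -8 -4 0 4 8 12 16 20 24 28 32 36 40 44 48 52 56
42 34 50 129 171 172 165 166 173 171 165 171 173 170 171 177 177 171 168 119 131 140 118 117 106
0 4 8 12 16 20 24 28 32 36 40 44 48 52 56 60 64 68 72 76 80 84 88 92 96 100 104 108
165 171 173 170 171 177 177 171 168 119 131 140 118 117 106 110 107 89 90 93 91 88 86 89 87 82 76 71
200 179 186 194 182 180 178 170 148 139 126 111 90 90 94 93 92 93 93 91 91 91 90 87 90 82 72 70
152 152 154 153 150 146 141 136 129 120 111 95 92 93 90 90 92 91 91 89 89 90 89 90 89 84 74 69
156 154 143 135 122 112 104 92 96 128 117 104 93 91 92 90 90 92 92 92 93 91 92 89 90 88 76 71
-90 -86 -82 -78 -74 -70 -66 -62 -58 -54 -50 -46 -42 -38 -34 -30 -26 -22 -18 -14
223 222 221 221 223 220 223 223 203 71 56 76 75 75 72 106 156 170 171 174
```

Call:
{"name": "move_arm", "arguments": {
  "commands": [
    {"tx":-3,"ty":0,"tz":-2,"yaw":0},
    {"tx":-6,"ty":0,"tz":-4,"yaw":0},
    {"tx":-9,"ty":0,"tz":-6,"yaw":0},
    {"tx":-12,"ty":0,"tz":-8,"yaw":0}
  ]
}}

```text
t: 7.9
tool_pos: [0.5603, 0.1234, 0.1213]
tcp_rot: [0.099, 0.995, 0.0, 0.0]
force: [0.1, -0.8, -0.3]
width: 0.001
finger_force: 0.0
```

```bash
python3 go.py
cat > e2.py <<'E'
from edge0 import *
n=shot(sys.argv[1]); xs=range(20,110,4); print(*xs)
for y in(-20,30): print(*prof(n,'top',[at(x,y,.1) for x in xs]))
xs=range(-70,0,4);print(*xs);print(*prof(n,'top',[at(x,-55,.1) for x in xs]))
E
python3 e2.py pics/top13.png
```

```text
t 7.9 at te -39.1 -4.7 121.3 F lab [ 0.24 -0.76] -0.27 q7 1.26 w 0.0
20 24 28 32 36 40 44 48 52 56 60 64 68 72 76 80 84 88 92 96 100 104 108
169 174 173 166 144 150 133 135 151 134 132 134 99 89 92 91 94 91 90 87 85 73 70
153 155 153 149 146 143 137 131 120 111 99 89 92 90 91 93 91 92 91 89 85 78 72
-70 -66 -62 -58 -54 -50 -46 -42 -38 -34 -30 -26 -22 -18 -14 -10 -6 -2
221 223 225 222 216 164 104 79 84 106 107 87 91 127 164 166 178 176
```

Call:
{"name": "move_arm", "arguments": {
  "commands": [
    {"tx":2,"ty":0,"tz":-8,"yaw":0},
    {"tx":4,"ty":0,"tz":-25,"yaw":0},
    {"tx":4,"ty":0,"tz":-45,"yaw":0},
    {"tx":4,"ty":0,"tz":-70,"yaw":0},
    {"tx":4,"ty":0,"tz":-90,"yaw":0}
  ]
}}

```text
t: 8.37
tool_pos: [0.556, 0.1243, 0.2132]
tcp_rot: [0.099, 0.995, 0.0, 0.0]
force: [0.8, -0.4, 0.1]
width: 0.001
finger_force: 0.0
```

```bash
python3 go.py;python3 e2.py pics/top14.png
```

```text
t 8.37 at te -43.5 -4.7 213.2 F lab [ 0.82 -0.21] 0.09 q7 1.24 w 0.0
20 24 28 32 36 40 44 48 52 56 60 64 68 72 76 80 84 88 92 96 100 104 108
171 174 174 167 145 148 134 134 150 133 132 133 99 92 88 91 90 91 91 90 83 75 71
117 94 70 52 32 38 32 34 53 81 89 87 89 90 90 92 92 90 90 89 88 76 72
-70 -66 -62 -58 -54 -50 -46 -42 -38 -34 -30 -26 -22 -18 -14 -10 -6 -2
220 221 224 222 216 163 114 130 142 157 161 160 172 173 165 165 176 176
```

```bash
python3 -c "
from edge0 import *
n=cv2.imread('pics/top14.png',0); xs=range(-66,-30,3);print(*xs)
for y in(-62,-55,-48,-40,-32,-24,-10): print(y,*prof(n,'top',[at(x,y,.1) for x in xs]))
ys=range(-90,-40,3);print(*ys);print(*prof(n,'top',[at(-20,y,.12) for y in ys]));print(*prof(n,'top',[at(10,y,.12) for y in ys]))"; python3 go.py -70 -40 90
```

```text
-66 -63 -60 -57 -54 -51 -48 -45 -42 -39 -36 -33
-62 223 224 223 221 211 169 127 134 138 132 123 113
-55 221 224 222 223 216 179 125 119 130 139 150 159
-48 222 222 222 221 216 186 113 106 110 118 122 126
-40 220 223 222 221 213 175 116 76 57 54 66 86
-32 222 222 221 221 215 182 108 87 38 43 50 64
-24 221 223 221 220 219 194 122 86 105 97 77 72
-10 213 223 221 220 215 175 110 54 30 26 23 19
-90 -87 -84 -81 -78 -75 -72 -69 -66 -63 -60 -57 -54 -51 -48 -45 -42
218 219 219 218 218 218 198 125 77 134 194 176 160 147 99 50 54
88 86 88 89 88 89 86 77 70 137 197 171 157 154 156 157 158
t 8.42 at te -40.8 -3.6 217.8 F lab [1.   0.91] 3.08 q7 1.24 w -0.0
shift [ 30.2 -37.  127.3]
yaw -0.0009
```

Call:
{"name": "move_arm", "arguments": {
  "commands": [
    {"tx":15,"ty":0,"tz":0,"yaw":0},
    {"tx":36,"ty":0,"tz":20,"yaw":0},
    {"tx":38,"ty":0,"tz":50,"yaw":0},
    {"tx":38,"ty":0,"tz":85,"yaw":0},
    {"tx":38,"ty":0,"tz":115,"yaw":0}
  ]
}}

```text
t: 8.83
tool_pos: [0.518, 0.1322, 0.0953]
tcp_rot: [0.098, 0.995, 0.0, 0.0]
force: [-1.1, -0.0, -1.0]
width: 0.001
finger_force: 0.0
```

Call:
{"name": "move_arm", "arguments": {
  "commands": [
    {"tx":0,"ty":0,"tz":6,"yaw":0},
    {"tx":-4,"ty":0,"tz":6,"yaw":0},
    {"tx":-10,"ty":0,"tz":6,"yaw":0}
  ]
}}

```text
t: 9.08
tool_pos: [0.5295, 0.1301, 0.0913]
tcp_rot: [0.098, 0.995, 0.0, 0.001]
force: [0.9, 0.9, 0.3]
width: -0.002
finger_force: 0.0
```

```bash
python3 go.py;python3 e2.py pics/top15.png
```

```text
t 9.08 at te -70.6 -4.2 91.3 F lab [0.7  1.01] 0.34 q7 1.24 w -0.0
20 24 28 32 36 40 44 48 52 56 60 64 68 72 76 80 84 88 92 96 100 104 108
171 174 173 168 143 150 135 133 148 135 133 134 99 90 89 92 93 92 93 90 84 75 73
162 157 158 153 143 131 116 97 90 91 91 92 87 89 90 91 90 92 91 90 83 75 70
-70 -66 -62 -58 -54 -50 -46 -42 -38 -34 -30 -26 -22 -18 -14 -10 -6 -2
75 88 74 60 105 150 114 131 143 157 162 161 174 175 166 168 178 176
```

Call:
{"name": "move_arm", "arguments": {
  "commands": [
    {"tx":-4,"ty":0,"tz":0,"yaw":0},
    {"tx":-8,"ty":0,"tz":-1,"yaw":0},
    {"tx":-12,"ty":0,"tz":-4,"yaw":0},
    {"tx":-16,"ty":0,"tz":-8,"yaw":0},
    {"tx":-20,"ty":0,"tz":-12,"yaw":0}
  ]
}}

```text
t: 9.55
tool_pos: [0.5491, 0.1257, 0.103]
tcp_rot: [0.099, 0.995, 0.0, 0.0]
force: [-0.4, 0.3, -0.2]
width: -0.001
finger_force: 0.0
```

```bash
python3 go.py;python3 e2.py pics/top16.png
```

```text
t 9.55 at te -50.6 -4.6 103.0 F lab [-0.44  0.23] -0.2 q7 1.26 w -0.0
20 24 28 32 36 40 44 48 52 56 60 64 68 72 76 80 84 88 92 96 100 104 108
169 165 176 173 152 150 142 140 151 133 134 135 99 89 91 88 88 89 91 89 82 76 71
141 138 130 123 115 113 131 126 111 96 92 90 87 90 92 90 88 89 93 92 86 78 71
-70 -66 -62 -58 -54 -50 -46 -42 -38 -34 -30 -26 -22 -18 -14 -10 -6 -2
222 222 220 159 78 80 90 69 65 62 117 153 162 170 166 168 173 170
```

Call:
{"name": "move_arm", "arguments": {
  "commands": [
    {"tx":-3,"ty":0,"tz":-3,"yaw":0},
    {"tx":-6,"ty":0,"tz":-6,"yaw":0},
    {"tx":-9,"ty":0,"tz":-8,"yaw":0},
    {"tx":-12,"ty":0,"tz":-10,"yaw":0}
  ]
}}

```text
t: 9.93
tool_pos: [0.5603, 0.1234, 0.1124]
tcp_rot: [0.099, 0.995, 0.0, 0.0]
force: [-0.4, 0.1, -0.4]
width: -0.002
finger_force: 0.0
```

```bash
python3 go.py;python3 e2.py pics/top17.png;  python3 e2.py pics/top18.png
```

```text
t 9.93 at te -39.1 -4.7 112.4 F lab [-0.39  0.01] -0.42 q7 1.27 w -0.0
20 24 28 32 36 40 44 48 52 56 60 64 68 72 76 80 84 88 92 96 100 104 108
201 203 197 191 175 166 146 145 155 153 149 170 190 177 160 136 102 90 90 88 86 74 68
153 154 151 147 143 142 135 127 117 118 143 158 154 147 137 122 102 89 91 92 86 78 70
-70 -66 -62 -58 -54 -50 -46 -42 -38 -34 -30 -26 -22 -18 -14 -10 -6 -2
222 223 223 222 222 220 183 89 80 109 97 84 82 149 177 109 120 130
20 24 28 32 36 40 44 48 52 56 60 64 68 72 76 80 84 88 92 96 100 104 108
202 204 198 190 177 168 146 145 155 151 147 170 191 177 159 136 102 89 89 92 84 73 72
152 153 152 148 146 141 136 129 122 115 138 159 154 148 136 121 102 89 91 91 87 76 72
-70 -66 -62 -58 -54 -50 -46 -42 -38 -34 -30 -26 -22 -18 -14 -10 -6 -2
222 222 223 222 220 221 214 111 74 105 97 78 78 128 156 109 119 132
```

Call:
{"name": "move_arm", "arguments": {
  "commands": [
    {"tx":3,"ty":0,"tz":-15,"yaw":0},
    {"tx":6,"ty":0,"tz":-40,"yaw":0},
    {"tx":6,"ty":0,"tz":-70,"yaw":0},
    {"tx":6,"ty":10,"tz":-100,"yaw":0},
    {"tx":0,"ty":30,"tz":-110,"yaw":0}
  ]
}}

```text
t: 10.45
tool_pos: [0.5678, 0.1502, 0.2277]
tcp_rot: [0.101, 0.995, 0.001, 0.004]
force: [1.3, -0.2, 0.9]
width: -0.002
finger_force: 0.0
```

```bash
python3 go.py 35 100 215 -90; python3 -c "
from edge0 import *
for u,v in((139,238),(151,182)):
    X=atz('top',u,v,.105)[:2]-p; print(X@ex*1e3,X@ey*1e3)"
```

```text
t 10.45 at te -37.1 23.0 227.7 F lab [1.27 0.05] 0.87 q7 1.19 w -0.0
shift [-71.5  77.4  13.4]
yaw 1.5649
-122.59163827744675 226.52296384922917
52.976936733603445 228.4834657662061
```

Call:
{"name": "move_arm", "arguments": {
  "commands": [
    {"tx":-10,"ty":22,"tz":0,"yaw":0.12},
    {"tx":-28,"ty":44,"tz":0,"yaw":0.24},
    {"tx":-46,"ty":64,"tz":0,"yaw":0.36},
    {"tx":-60,"ty":72,"tz":0,"yaw":0.48},
    {"tx":-68,"ty":72,"tz":0,"yaw":0.6}
  ]
}}

```text
t: 10.87
tool_pos: [0.6473, 0.2137, 0.2205]
tcp_rot: [0.389, 0.921, 0.0, -0.001]
force: [-1.0, -0.3, 0.1]
width: -0.001
finger_force: 0.0
```

Call:
{"name": "move_arm", "arguments": {
  "commands": [
    {"tx":0,"ty":0,"tz":0,"yaw":0.12},
    {"tx":0,"ty":0,"tz":0,"yaw":0.24},
    {"tx":0,"ty":0,"tz":0,"yaw":0.36},
    {"tx":0,"ty":0,"tz":0,"yaw":0.48},
    {"tx":0,"ty":0,"tz":0,"yaw":0.6}
  ]
}}

```text
t: 11.28
tool_pos: [0.6465, 0.2102, 0.2216]
tcp_rot: [0.646, 0.764, -0.0, -0.0]
force: [-0.4, 0.4, 0.5]
width: -0.0
finger_force: 0.0
```

```bash
python3 go.py 35 95 215 -90
cat > e3.py <<'E'
from edge0 import *
n=shot(sys.argv[1]); xs=range(-40,110,5); print(*xs)
for y in(-20,30): print(*prof(n,'top',[at(x,y,.0886) for x in xs]))
xs=range(-100,-50,3);print(*xs)
for x in(0,8): print(*prof(n,'top',[at(x,y,.125) for y in xs]))
xs=range(35,85,3);print(*xs)
for x in(0,15,35,50): print(*prof(n,'top',[at(x,y,.125) for y in xs]))
E
python3 e3.py pics/top19.png
```

```text
t 11.28 at te 28.4 97.2 221.6 F lab [-0.47  0.34] 0.48 q7 0.04 w -0.0
shift [-4.4  5.4  6.6]
yaw 0.3638
-40 -35 -30 -25 -20 -15 -10 -5 0 5 10 15 20 25 30 35 40 45 50 55 60 65 70 75 80 85 90 95 100 105
222 220 222 221 220 215 130 139 167 185 183 182 193 188 182 183 145 145 145 150 145 162 183 179 155 113 90 90 87 76
220 221 221 222 223 214 118 115 134 145 153 161 161 160 166 167 164 163 163 163 162 158 155 145 127 104 91 90 91 78
-100 -97 -94 -91 -88 -85 -82 -79 -76 -73 -70 -67 -64 -61 -58 -55 -52
157 100 85 88 90 90 87 86 88 96 71 110 186 149 140 141 141
132 97 87 87 89 89 88 86 89 85 79 128 193 185 161 158 158
35 38 41 44 47 50 53 56 59 62 65 68 71 74 77 80 83
138 139 139 139 141 182 148 98 106 119 121 113 111 114 129 127 103
162 162 163 165 161 183 198 126 93 88 88 87 86 87 89 86 80
164 165 164 163 163 182 204 160 98 88 92 93 88 87 88 80 75
163 163 164 163 162 176 198 153 96 91 90 88 88 92 87 88 76
```

Call:
{"name": "move_arm", "arguments": {
  "commands": [
    {"tx":-2,"ty":2,"tz":0,"yaw":0.12},
    {"tx":-4,"ty":5,"tz":20,"yaw":0.24},
    {"tx":-4,"ty":5,"tz":50,"yaw":0.36},
    {"tx":-4,"ty":5,"tz":80,"yaw":0.364},
    {"tx":-4,"ty":5,"tz":110,"yaw":0.364}
  ]
}}

```text
t: 11.75
tool_pos: [0.6522, 0.2072, 0.1109]
tcp_rot: [0.77, 0.637, 0.0, 0.0]
force: [0.6, 1.5, -0.5]
width: -0.001
finger_force: 0.0
```

```bash
python3 go.py 36 72 76 -90
```

```text
t 11.75 at te 34.7 95.4 110.9 F lab [0.29 1.56] -0.52 q7 -0.25 w -0.0
shift [-23.4   1.1  34.9]
yaw 0.0081
```

Call:
{"name": "move_arm", "arguments": {
  "commands": [
    {"tx":0,"ty":1,"tz":15,"yaw":0.008},
    {"tx":-3,"ty":1,"tz":28,"yaw":0.008},
    {"tx":-8,"ty":1,"tz":34,"yaw":0.008},
    {"tx":-14,"ty":1,"tz":34,"yaw":0.008},
    {"tx":-20,"ty":1,"tz":34,"yaw":0.008}
  ]
}}

```text
t: 12.17
tool_pos: [0.6496, 0.1865, 0.0784]
tcp_rot: [0.774, 0.634, -0.0, 0.0]
force: [0.2, -0.3, 0.4]
width: -0.002
finger_force: 0.0
```

```bash
python3 go.py 36 66 76 -90
```

```text
t 12.17 at te 36.1 74.6 78.4 F lab [ 0.28 -0.21] 0.36 q7 -0.21 w -0.0
shift [-8.6 -0.1  2.4]
yaw -0.0014
```

Call:
{"name": "move_arm", "arguments": {
  "commands": [
    {"tx":-3,"ty":0,"tz":2,"yaw":0},
    {"tx":-6,"ty":0,"tz":2,"yaw":0},
    {"tx":-8,"ty":0,"tz":2,"yaw":0},
    {"tx":-10,"ty":0,"tz":2,"yaw":0},
    {"tx":-12,"ty":0,"tz":2,"yaw":0}
  ]
}}

```text
t: 12.58
tool_pos: [0.6478, 0.1769, 0.0769]
tcp_rot: [0.774, 0.634, 0.002, -0.0]
force: [1.6, 3.1, 0.8]
width: -0.001
finger_force: 1.9
```

```bash
python3 go.py 36 33 76 -90
```

```text
t 12.58 at te 36.2 64.9 76.9 F lab [0.93 3.35] 0.81 q7 -0.19 w -0.0
shift [-31.9  -0.2   0.8]
yaw -0.0015
```

Call:
{"name": "move_arm", "arguments": {
  "commands": [
    {"tx":-2,"ty":0,"tz":0,"yaw":0},
    {"tx":-4,"ty":0,"tz":0,"yaw":0},
    {"tx":-6,"ty":0,"tz":0,"yaw":0},
    {"tx":-8,"ty":0,"tz":0,"yaw":0},
    {"tx":-10,"ty":0,"tz":0,"yaw":0}
  ]
}}

```text
t: 13.0
tool_pos: [0.6465, 0.1744, 0.0776]
tcp_rot: [0.772, 0.636, 0.005, -0.003]
force: [1.3, 9.5, 2.1]
width: -0.001
finger_force: 4.9
```

```bash
python3 go.py 36 33 76 -90
```

```text
t 13.0 at te 35.4 62.1 77.6 F lab [-0.62  9.6 ] 2.14 q7 -0.18 w -0.0
shift [-29.1   0.4   1.3]
yaw 0.0041
```

Call:
{"name": "move_arm", "arguments": {
  "commands": [
    {"tx":-1,"ty":0,"tz":0,"yaw":0},
    {"tx":-2,"ty":0,"tz":0,"yaw":0},
    {"tx":-2,"ty":0,"tz":0,"yaw":0}
  ]
}}

```text
t: 13.25
tool_pos: [0.646, 0.172, 0.0776]
tcp_rot: [0.772, 0.636, 0.005, -0.003]
force: [2.0, 8.0, 2.5]
width: 0.002
finger_force: 4.6
```

```bash
python3 go.py 36 33 76 -90; python3 e3.py pics/top20.png | tail -4
```

```text
t 13.25 at te 35.4 59.6 77.6 F lab [0.42 8.28] 2.47 q7 -0.18 w 0.0
shift [-26.7   0.5   1.3]
yaw 0.0037
141 140 140 173 163 120 49 45 57 66 71 77 81 85 88 92 97
162 162 160 172 188 81 34 47 56 60 66 103 124 108 91 89 94
157 96 37 28 39 44 59 80 72 62 60 59 73 145 152 155 155
106 39 32 43 55 79 69 61 56 55 72 76 62 70 151 162 160
```

Call:
{"name": "move_arm", "arguments": {
  "commands": [
    {"tx":-2,"ty":0,"tz":0,"yaw":0},
    {"tx":-4,"ty":0,"tz":0,"yaw":0},
    {"tx":-6,"ty":0,"tz":0,"yaw":0},
    {"tx":-8,"ty":0,"tz":0,"yaw":0},
    {"tx":-9,"ty":0,"tz":0,"yaw":0}
  ]
}}

```text
t: 13.72
tool_pos: [0.6442, 0.1631, 0.0775]
tcp_rot: [0.772, 0.636, 0.005, -0.003]
force: [1.5, 9.8, 3.5]
width: -0.002
finger_force: 4.8
```

```bash
python3 go.py 36 33 76 -90
```

```text
t 13.72 at te 35.4 50.6 77.5 F lab [-0.47  9.86] 3.48 q7 -0.16 w -0.0
shift [-17.6   0.5   1.4]
yaw 0.0038
```

Call:
{"name": "move_arm", "arguments": {
  "commands": [
    {"tx":-2,"ty":0,"tz":0,"yaw":0},
    {"tx":-4,"ty":0,"tz":0,"yaw":0},
    {"tx":-6,"ty":0,"tz":0,"yaw":0},
    {"tx":-8,"ty":0,"tz":0,"yaw":0}
  ]
}}

```text
t: 14.05
tool_pos: [0.6427, 0.1557, 0.0775]
tcp_rot: [0.772, 0.636, 0.005, -0.003]
force: [0.5, 9.5, 3.0]
width: -0.003
finger_force: 4.9
```

```bash
python3 go.py 36 33 76 -90
```

```text
t 14.05 at te 35.3 43.0 77.5 F lab [-1.35  9.38] 2.95 q7 -0.15 w -0.0
shift [-10.1   0.6   1.4]
yaw 0.0043
```

Call:
{"name": "move_arm", "arguments": {
  "commands": [
    {"tx":-2,"ty":0,"tz":0,"yaw":0},
    {"tx":-3,"ty":0,"tz":0,"yaw":0},
    {"tx":-4,"ty":0,"tz":0,"yaw":0},
    {"tx":-5,"ty":0,"tz":0,"yaw":0}
  ]
}}

```text
t: 14.38
tool_pos: [0.6417, 0.1507, 0.0775]
tcp_rot: [0.772, 0.636, 0.005, -0.003]
force: [2.2, 9.5, 2.1]
width: -0.003
finger_force: 4.8
```

Call:
{"name": "move_arm", "arguments": {
  "commands": [
    {"tx":-1,"ty":0,"tz":0,"yaw":0},
    {"tx":-2,"ty":0,"tz":0,"yaw":0}
  ]
}}

```text
t: 14.55
tool_pos: [0.6413, 0.1489, 0.0775]
tcp_rot: [0.772, 0.636, 0.005, -0.003]
force: [1.8, 10.4, 1.4]
width: 0.001
finger_force: 4.8
```

```bash
python3 go.py 36 33 76 -90
```

```text
t 14.55 at te 35.3 36.1 77.5 F lab [-0.22 10.56] 1.36 q7 -0.14 w 0.0
shift [-3.1  0.7  1.4]
yaw 0.0042
```

Call:
{"name": "move_arm", "arguments": {
  "commands": [
    {"tx":-1,"ty":0,"tz":0,"yaw":0},
    {"tx":-2,"ty":0,"tz":0,"yaw":0}
  ]
}}

```text
t: 14.72
tool_pos: [0.6409, 0.1469, 0.0775]
tcp_rot: [0.772, 0.636, 0.005, -0.003]
force: [1.2, 10.2, 2.4]
width: 0.003
finger_force: 4.8
```

```bash
python3 go.py 36 33 76 -90
```

```text
t 14.72 at te 35.3 34.0 77.5 F lab [-0.85 10.26] 2.39 q7 -0.14 w 0.0
shift [-1.1  0.7  1.5]
yaw 0.0043
```

Call:
{"name": "move_arm", "arguments": {
  "commands": [
    {"tx":-1,"ty":0,"tz":0,"yaw":0}
  ]
}}

```text
t: 14.8
tool_pos: [0.6407, 0.1459, 0.0775]
tcp_rot: [0.772, 0.636, 0.005, -0.003]
force: [2.0, 9.8, 1.7]
width: 0.003
finger_force: 4.8
```

Call:
{"name": "move_arm", "arguments": {
  "commands": [
    {"tx":-1,"ty":0,"tz":0,"yaw":0}
  ]
}}

```text
t: 14.88
tool_pos: [0.6408, 0.1457, 0.0773]
tcp_rot: [0.772, 0.636, 0.006, -0.003]
force: [3.2, 11.5, 0.1]
width: -0.001
finger_force: 6.0
```

Call:
{"name": "move_arm", "arguments": {
  "commands": [
    {"tx":-1,"ty":0,"tz":0,"yaw":0}
  ]
}}

```text
t: 14.97
tool_pos: [0.6409, 0.1458, 0.0773]
tcp_rot: [0.771, 0.636, 0.006, -0.003]
force: [3.7, 13.2, 0.8]
width: -0.002
finger_force: 6.5
```

```bash
python3 go.py 36 33 76 -90
```

```text
t 14.97 at te 35.5 32.9 77.3 F lab [ 1.04 13.63] 0.84 q7 -0.13 w -0.0
shift [0.  0.4 1.3]
yaw 0.0052
```

Stopped at 13.6 N with the tool at y=32.9, where home is expected: the tin is home on the plate. Backing off and rising.

Call:
{"name": "move_arm", "arguments": {
  "commands": [
    {"tx":10,"ty":0,"tz":0,"yaw":0},
    {"tx":22,"ty":0,"tz":0,"yaw":0},
    {"tx":35,"ty":0,"tz":-5,"yaw":0},
    {"tx":45,"ty":0,"tz":-30,"yaw":0},
    {"tx":48,"ty":0,"tz":-65,"yaw":0}
  ]
}}

```text
t: 15.38
tool_pos: [0.6454, 0.1854, 0.1375]
tcp_rot: [0.773, 0.635, -0.004, -0.002]
force: [0.3, -0.0, 0.3]
width: -0.006
finger_force: 0.0
```

Call:
{"name": "move_arm", "arguments": {
  "commands": [
    {"tx":0,"ty":0,"tz":-40,"yaw":0},
    {"tx":0,"ty":0,"tz":-80,"yaw":0},
    {"tx":0,"ty":0,"tz":-120,"yaw":0},
    {"tx":0,"ty":0,"tz":-160,"yaw":0},
    {"tx":0,"ty":0,"tz":-175,"yaw":0}
  ]
}}

```text
t: 15.8
tool_pos: [0.6502, 0.182, 0.3234]
tcp_rot: [0.774, 0.634, 0.004, 0.003]
force: [0.3, 0.5, 1.7]
width: -0.005
finger_force: 0.0
```

```bash
python3 go.py 35 -62 310 -90; python3 e3.py pics/top21.png; python3 -c "
from edge0 import *
snap('side','pics/side5.png'); a=cv2.imread('pics/side5.png')[140:240,215:325]; b=cv2.imread('pics/top21.png')[170:255,185:275]
f=lambda a,s:cv2.resize(a,None,fx=s,fy=s,interpolation=cv2.INTER_CUBIC)
A=f(a,4);B=f(b,4);B=np.vstack([B,np.zeros((60,B.shape[1],3),np.uint8)]);cv2.imwrite('pics/both5.png',np.hstack([A,B])[:,:800])"
```

```text
t 15.8 at te 37.6 70.3 323.4 F lab [0.23 0.58] 1.69 q7 -0.29 w -0.0
shift [-132.4   -2.5   13.1]
yaw -0.002
-40 -35 -30 -25 -20 -15 -10 -5 0 5 10 15 20 25 30 35 40 45 50 55 60 65 70 75 80 85 90 95 100 105
221 221 223 220 221 216 132 143 168 185 180 182 188 190 176 182 146 143 145 152 147 162 181 176 155 112 92 93 89 77
221 222 223 224 223 224 221 219 188 96 97 97 107 107 110 121 121 109 113 114 109 102 97 94 92 90 93 92 90 83
-100 -97 -94 -91 -88 -85 -82 -79 -76 -73 -70 -67 -64 -61 -58 -55 -52
175 173 170 145 143 144 144 143 144 144 144 144 180 159 152 179 155
139 189 188 167 160 161 161 161 162 160 159 164 186 190 174 192 175
35 38 41 44 47 50 53 56 59 62 65 68 71 74 77 80 83
119 106 85 109 107 119 109 95 106 119 124 114 111 113 129 129 105
88 91 85 86 90 86 89 89 93 91 87 88 89 91 92 88 81
90 88 89 91 91 91 92 90 90 92 94 94 91 92 91 82 75
91 92 94 91 91 91 91 91 91 91 92 90 94 92 90 90 76
```

View pics/both5.png

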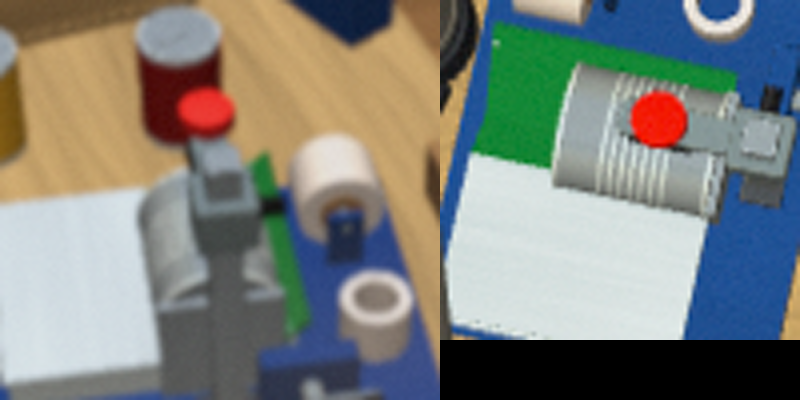

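The tin lies in the vee with its end on the plate (top view: right end at px 715,200 touching the plate); the knob is at px 658,120. Now over the knob.

Call:
{"name": "move_arm", "arguments": {
  "commands": [
    {"tx":-30,"ty":-2,"tz":0,"yaw":0},
    {"tx":-60,"ty":-2,"tz":0,"yaw":0},
    {"tx":-90,"ty":-2,"tz":0,"yaw":0},
    {"tx":-118,"ty":-2,"tz":0,"yaw":0},
    {"tx":-132,"ty":-2,"tz":0,"yaw":0}
  ]
}}

```text
t: 16.32
tool_pos: [0.619, 0.0481, 0.3154]
tcp_rot: [0.776, 0.631, -0.002, 0.0]
force: [-0.1, -0.9, -0.3]
width: 0.001
finger_force: 0.0
```

Call:
{"name": "move_arm", "arguments": {
  "commands": [
    {"tx":0,"ty":0,"tz":6,"yaw":0},
    {"tx":0,"ty":0,"tz":12,"yaw":0},
    {"tx":0,"ty":0,"tz":16,"yaw":0}
  ]
}}

```text
t: 16.57
tool_pos: [0.6204, 0.0564, 0.2982]
tcp_rot: [0.773, 0.635, -0.0, -0.001]
force: [-1.0, -0.0, -1.0]
width: 0.0
finger_force: 0.0
```

```bash
python3 go.py 35 -62.5 280 -90
```

```text
t 16.57 at te 32.9 -58.7 298.2 F lab [-1.01 -0.23] -1.03 q7 -0.09 w 0.0
shift [-3.8  2.2 18.1]
yaw 0.001
```

Call:
{"name": "move_arm", "arguments": {
  "commands": [
    {"tx":-3,"ty":2,"tz":4,"yaw":0},
    {"tx":-3,"ty":2,"tz":8,"yaw":0},
    {"tx":-3,"ty":2,"tz":12,"yaw":0},
    {"tx":-3,"ty":2,"tz":16,"yaw":0}
  ]
}}

```text
t: 16.9
tool_pos: [0.622, 0.0507, 0.2834]
tcp_rot: [0.773, 0.634, -0.0, -0.0]
force: [-0.2, -0.0, -0.6]
width: -0.001
finger_force: 0.0
```

```bash
python3 go.py 35 -62.5 270 -90
```

```text
t 16.9 at te 35.5 -64.0 283.4 F lab [-0.15 -0.07] -0.62 q7 -0.08 w -0.0
shift [ 1.5 -0.5 13.4]
yaw -0.0013
```

Call:
{"name": "move_arm", "arguments": {
  "commands": [
    {"tx":1,"ty":0,"tz":3,"yaw":0},
    {"tx":1,"ty":0,"tz":6,"yaw":0},
    {"tx":1,"ty":0,"tz":9,"yaw":0},
    {"tx":1,"ty":0,"tz":12,"yaw":0},
    {"tx":1,"ty":0,"tz":15,"yaw":0}
  ]
}}

```text
t: 17.32
tool_pos: [0.6221, 0.0509, 0.269]
tcp_rot: [0.774, 0.633, 0.0, 0.0]
force: [-0.4, 0.2, 0.2]
width: 0.0
finger_force: 0.0
```

Call:
{"name": "move_arm", "arguments": {
  "commands": [
    {"tx":0,"ty":0,"tz":3,"yaw":0},
    {"tx":0,"ty":0,"tz":6,"yaw":0},
    {"tx":0,"ty":0,"tz":9,"yaw":0},
    {"tx":0,"ty":0,"tz":12,"yaw":0}
  ]
}}

```text
t: 17.65
tool_pos: [0.6221, 0.0509, 0.2569]
tcp_rot: [0.774, 0.633, 0.0, 0.0]
force: [-0.3, -0.0, -0.4]
width: 0.002
finger_force: 0.0
```

Call:
{"name": "move_arm", "arguments": {
  "commands": [
    {"tx":0,"ty":0,"tz":2,"yaw":0},
    {"tx":0,"ty":0,"tz":4,"yaw":0},
    {"tx":0,"ty":0,"tz":6,"yaw":0},
    {"tx":0,"ty":0,"tz":8,"yaw":0}
  ]
}}

```text
t: 17.98
tool_pos: [0.6221, 0.0509, 0.249]
tcp_rot: [0.774, 0.633, 0.0, 0.0]
force: [0.3, -0.9, -0.3]
width: 0.003
finger_force: 0.0
```

```bash
python3 go.py 35 -62.5 270 -90
```

```text
t 17.98 at te 35.7 -63.8 249.0 F lab [ 0.42 -0.81] -0.33 q7 -0.07 w 0.0
shift [  1.3  -0.6 -21. ]
yaw -0.0024
```

```bash
python3 - <<'E'
from edge0 import *
def red(fn,c):
    a=cv2.imread(fn).astype(int); m=((a[:,:,2]>150)&(a[:,:,1]<70)&(a[:,:,0]<70)).astype(np.uint8)
    n,_,s,ce=cv2.connectedComponentsWithStats(m); r=[(np.hypot(*(ce[i]-c)),i) for i in range(1,n) if s[i][4]>15]; i=min(r)[1]; return ce[i],s[i]
t,st=red("pics/top0.png",(239,200)); s,ss=red("pics/side0.png",(266,167)); print(t,st,s,ss)
for y in(0,):
  (p1,d1),(p2,d2)=ray("top",*t),ray("side",*s); k=np.linalg.lstsq(np.c_[d1,-d2],p2-p1,rcond=None)[0]; q1,q2=p1+d1*k[0],p2+d2*k[1]; print(q1,q2)
  for q in(q1,q2): print((q[:2]-p)@ex*1e3,(q[:2]-p)@ey*1e3)
for z in(.24,.25,.26,.27,.28): print(z,proj("side",at(35,-62,z)),proj("top",at(35,-62,z)))
snap("side","pics/side6.png"); print(red("pics/side6.png",(266,167)))
E
cat > /dev/null
```

```text
[239.28571429 199.47402597] [233 193  14  14 154] [265.88888889 166.80555556] [260 162  13  10 108]
[0.6218024  0.05100847 0.26820382] [0.61961945 0.05153622 0.26796451]
35.324227095018145 -63.70982941913696
33.08023806975494 -63.618547409356765
0.24 [266.77788807 174.05229315] [239.31265045 200.72034478]
0.25 [266.67544856 171.32482049] [239.081778   200.28171522]
0.26 [266.57184373 168.5663209 ] [238.84770139 199.83699813]
0.27 [266.46705358 165.77626191] [238.61035343 199.38606589]
0.28 [266.36105764 162.95409882] [238.36966508 198.9287873 ]
(array([265.77631579, 168.17105263]), array([260, 164,  13,   9,  76], dtype=int32))
```

Call:
{"name": "move_arm", "arguments": {
  "commands": [
    {"tx":1,"ty":0,"tz":2,"yaw":0},
    {"tx":1,"ty":0,"tz":4,"yaw":0},
    {"tx":1,"ty":0,"tz":6,"yaw":0}
  ]
}}

```text
t: 18.28
tool_pos: [0.6225, 0.0522, 0.2439]
tcp_rot: [0.774, 0.634, 0.001, 0.0]
force: [-1.9, 0.3, 6.6]
width: 0.004
finger_force: 3.4
```

```bash
python3 go.py 35 -62.5 270 -90
```

```text
t 18.28 at te 35.7 -62.4 243.9 F lab [-1.93 -0.06] 6.64 q7 -0.07 w 0.0
shift [ -0.   -0.7 -26.1]
yaw -0.0019
```

Call:
{"name": "move_arm", "arguments": {
  "commands": [
    {"tx":0,"ty":0,"tz":3,"yaw":0},
    {"tx":0,"ty":0,"tz":6,"yaw":0},
    {"tx":0,"ty":0,"tz":9,"yaw":0},
    {"tx":0,"ty":0,"tz":12,"yaw":0},
    {"tx":0,"ty":0,"tz":15,"yaw":0}
  ]
}}

```text
t: 18.7
tool_pos: [0.6225, 0.0521, 0.23]
tcp_rot: [0.774, 0.634, 0.001, 0.0]
force: [-1.9, -0.2, 6.6]
width: 0.004
finger_force: 3.5
```

Call:
{"name": "move_arm", "arguments": {
  "commands": [
    {"tx":0,"ty":0,"tz":3,"yaw":0},
    {"tx":0,"ty":0,"tz":6,"yaw":0},
    {"tx":0,"ty":0,"tz":9,"yaw":0},
    {"tx":0,"ty":0,"tz":12,"yaw":0}
  ]
}}

```text
t: 19.03
tool_pos: [0.6225, 0.0522, 0.218]
tcp_rot: [0.774, 0.634, 0.001, 0.0]
force: [-1.9, 1.4, 7.4]
width: 0.002
finger_force: 3.5
```

```bash
python3 go.py 35 -62.5 270 -90
```

```text
t 19.03 at te 35.8 -62.4 218.0 F lab [-2.18  0.99] 7.43 q7 -0.06 w 0.0
shift [  0.   -0.7 -52. ]
yaw -0.0019
```

Call:
{"name": "move_arm", "arguments": {
  "commands": [
    {"tx":0,"ty":0,"tz":3,"yaw":0},
    {"tx":0,"ty":0,"tz":6,"yaw":0},
    {"tx":0,"ty":0,"tz":9,"yaw":0},
    {"tx":0,"ty":0,"tz":12,"yaw":0}
  ]
}}

```text
t: 19.37
tool_pos: [0.6225, 0.0521, 0.2059]
tcp_rot: [0.774, 0.634, 0.001, 0.0]
force: [-2.2, 0.9, 7.0]
width: 0.005
finger_force: 3.5
```

Call:
{"name": "move_arm", "arguments": {
  "commands": [
    {"tx":0,"ty":0,"tz":2,"yaw":0},
    {"tx":0,"ty":0,"tz":4,"yaw":0},
    {"tx":0,"ty":0,"tz":6,"yaw":0}
  ]
}}

```text
t: 19.62
tool_pos: [0.6225, 0.0522, 0.1999]
tcp_rot: [0.774, 0.634, 0.001, 0.0]
force: [-2.1, 1.3, 6.5]
width: -0.001
finger_force: 3.5
```

Call:
{"name": "move_arm", "arguments": {
  "commands": [
    {"tx":0,"ty":0,"tz":1,"yaw":0},
    {"tx":0,"ty":0,"tz":2,"yaw":0},
    {"tx":0,"ty":0,"tz":3,"yaw":0}
  ]
}}

```text
t: 19.87
tool_pos: [0.6225, 0.0522, 0.1969]
tcp_rot: [0.774, 0.634, 0.001, 0.0]
force: [-2.5, 0.5, 6.5]
width: -0.001
finger_force: 3.4
```

Call:
{"name": "move_arm", "arguments": {
  "commands": [
    {"tx":0,"ty":0,"tz":1,"yaw":0},
    {"tx":0,"ty":0,"tz":2,"yaw":0},
    {"tx":0,"ty":0,"tz":3,"yaw":0}
  ]
}}

```text
t: 20.12
tool_pos: [0.6225, 0.0522, 0.1939]
tcp_rot: [0.774, 0.634, 0.001, 0.0]
force: [-1.6, 0.5, 6.2]
width: -0.004
finger_force: 3.4
```

Call:
{"name": "move_arm", "arguments": {
  "commands": [
    {"tx":0,"ty":0,"tz":1,"yaw":0},
    {"tx":0,"ty":0,"tz":2,"yaw":0}
  ]
}}

```text
t: 20.28
tool_pos: [0.6225, 0.0522, 0.1919]
tcp_rot: [0.774, 0.634, 0.001, 0.0]
force: [-3.3, 1.0, 6.8]
width: 0.001
finger_force: 3.4
```

Call:
{"name": "move_arm", "arguments": {
  "commands": [
    {"tx":0,"ty":0,"tz":1,"yaw":0}
  ]
}}

```text
t: 20.37
tool_pos: [0.6225, 0.0522, 0.1909]
tcp_rot: [0.774, 0.634, 0.001, 0.0]
force: [-2.9, 0.8, 6.8]
width: 0.0
finger_force: 3.4
```

Call:
{"name": "move_arm", "arguments": {
  "commands": [
    {"tx":0,"ty":0,"tz":1,"yaw":0}
  ]
}}

```text
t: 20.45
tool_pos: [0.6225, 0.0522, 0.1899]
tcp_rot: [0.774, 0.634, 0.001, 0.0]
force: [-2.0, 1.0, 10.8]
width: -0.003
finger_force: 6.0
```

Call:
{"name": "move_arm", "arguments": {
  "commands": [
    {"tx":0,"ty":0,"tz":1,"yaw":0}
  ]
}}

```text
t: 20.53
tool_pos: [0.6225, 0.0522, 0.1898]
tcp_rot: [0.774, 0.634, 0.001, 0.0]
force: [-4.5, 0.9, 12.6]
width: 0.0
finger_force: 6.9
```

Call:
{"name": "move_arm", "arguments": {
  "commands": [
    {"tx":0,"ty":0,"tz":1,"yaw":0}
  ]
}}

```text
t: 20.62
tool_pos: [0.6226, 0.0522, 0.1897]
tcp_rot: [0.774, 0.634, 0.001, 0.0]
force: [-6.5, 0.7, 17.1]
width: 0.003
finger_force: 8.6
```

Call:
{"name": "move_arm", "arguments": {
  "commands": [
    {"tx":0,"ty":0,"tz":0,"yaw":0},
    {"tx":0,"ty":0,"tz":0,"yaw":0}
  ]
}}

```text
t: 20.78
tool_pos: [0.6226, 0.0522, 0.1898]
tcp_rot: [0.774, 0.634, 0.002, 0.0]
force: [-5.2, 1.2, 13.0]
width: -0.001
finger_force: 6.6
```

Call:
{"name": "move_arm", "arguments": {
  "commands": [
    {"tx":0,"ty":0,"tz":1,"yaw":0},
    {"tx":0,"ty":0,"tz":1,"yaw":0}
  ]
}}

```text
t: 20.95
tool_pos: [0.6226, 0.0522, 0.1898]
tcp_rot: [0.774, 0.634, 0.002, 0.0]
force: [-5.6, 0.8, 15.7]
width: 0.002
finger_force: 8.3
```

```bash
python3 go.py 35 -62.5 270 -90
```

```text
t 20.95 at te 35.9 -62.4 189.8 F lab [-5.6 -0.3] 15.72 q7 -0.05 w 0.0
shift [  0.1  -0.7 -80.2]
yaw -0.0018
```

Call:
{"name": "move_arm", "arguments": {
  "commands": [
    {"tx":0,"ty":0,"tz":1,"yaw":0},
    {"tx":0,"ty":0,"tz":1,"yaw":0}
  ]
}}

```text
t: 21.12
tool_pos: [0.6226, 0.0522, 0.1897]
tcp_rot: [0.774, 0.634, 0.002, 0.0]
force: [-7.0, 1.1, 19.4]
width: 0.005
finger_force: 9.9
```

Call:
{"name": "move_arm", "arguments": {
  "commands": [
    {"tx":0,"ty":0,"tz":-4,"yaw":0},
    {"tx":0,"ty":0,"tz":-8,"yaw":0},
    {"tx":0,"ty":0,"tz":-15,"yaw":0},
    {"tx":0,"ty":0,"tz":-35,"yaw":0},
    {"tx":0,"ty":0,"tz":-65,"yaw":0}
  ]
}}

```text
t: 21.53
tool_pos: [0.6201, 0.0524, 0.2463]
tcp_rot: [0.774, 0.633, -0.003, -0.002]
force: [1.0, -0.1, -0.2]
width: -0.003
finger_force: 0.0
```

Call:
{"name": "move_arm", "arguments": {
  "commands": [
    {"tx":0,"ty":0,"tz":-20,"yaw":0},
    {"tx":0,"ty":0,"tz":-40,"yaw":0},
    {"tx":0,"ty":0,"tz":-40,"yaw":0},
    {"tx":0,"ty":0,"tz":-40,"yaw":0},
    {"tx":0,"ty":0,"tz":-40,"yaw":0}
  ]
}}

```text
t: 21.95
tool_pos: [0.6218, 0.052, 0.2879]
tcp_rot: [0.774, 0.633, -0.001, -0.001]
force: [0.6, 0.6, -0.3]
width: -0.001
finger_force: 0.0
```

```bash
python3 go.py
python3 - <<'E'
from edge0 import *
snap("side","pics/side7.png"); n=shot("pics/top22.png")
def red(fn,c):
    a=cv2.imread(fn).astype(int); m=((a[:,:,2]>150)&(a[:,:,1]<70)&(a[:,:,0]<70)).astype(np.uint8)
    k,_,s,ce=cv2.connectedComponentsWithStats(m); i=min((np.hypot(*(ce[i]-c)),i) for i in range(1,k) if s[i][4]>15)[1]; return ce[i],s[i]
print(red("pics/side7.png",(267,180)),proj("side",at(35,-62,.213)))
o=cv2.imread("pics/top21.png",0)
xs=range(-20,110,6)
for y in(5,15): print(*prof(o,"top",[at(x,y,.0886) for x in xs])); print(*prof(n,"top",[at(x,y,.0886) for x in xs]))
ys=range(-5,40,3)
for x in(10,): print(*prof(o,"top",[at(x,y,.13) for y in ys])); print(*prof(n,"top",[at(x,y,.13) for y in ys]))
E
```

```text
t 21.95 at te 35.2 -62.8 287.9 F lab [0.5  0.69] -0.35 q7 -0.08 w -0.0
(array([263.07692308, 182.73076923]), array([261, 179,   5,   8,  26], dtype=int32)) [267.04880553 181.26552494]
221 210 106 128 145 157 164 161 165 166 164 165 164 163 159 154 142 120 88 93 91 73
164 160 162 162 161 161 161 159 161 160 160 160 159 160 161 161 159 153 118 127 133 142
222 212 112 127 143 156 164 161 166 168 165 164 163 163 159 151 141 120 94 92 88 77
175 174 174 172 171 170 171 168 169 167 167 166 167 162 161 162 160 152 119 130 135 141
162 163 162 161 161 161 161 176 198 156 95 87 88 89 88
156 159 162 164 167 170 177 183 187 190 186 180 169 162 159
```

Call:
{"name": "move_arm", "arguments": {
  "commands": [
    {"tx":30,"ty":0,"tz":-10,"yaw":0},
    {"tx":60,"ty":0,"tz":-10,"yaw":0},
    {"tx":90,"ty":0,"tz":-10,"yaw":0},
    {"tx":120,"ty":0,"tz":-10,"yaw":0},
    {"tx":135,"ty":0,"tz":-10,"yaw":0}
  ]
}}

```text
t: 22.47
tool_pos: [0.6482, 0.1902, 0.2968]
tcp_rot: [0.772, 0.636, -0.0, -0.002]
force: [-0.8, 0.1, -0.8]
width: 0.001
finger_force: 0.0
```

Call:
{"name": "move_arm", "arguments": {
  "commands": [
    {"tx":0,"ty":0,"tz":0,"yaw":0},
    {"tx":0,"ty":0,"tz":0,"yaw":0},
    {"tx":0,"ty":0,"tz":0,"yaw":0}
  ]
}}

```text
t: 22.72
tool_pos: [0.6487, 0.1824, 0.2983]
tcp_rot: [0.775, 0.633, -0.001, 0.0]
force: [-0.1, -0.0, 0.4]
width: -0.001
finger_force: 0.0
```

```bash
python3 go.py
python3 - <<'E'
from edge0 import *
n=shot("pics/top23.png"); o=cv2.imread("pics/top21.png",0)
xs=range(-20,110,6)
for y in(5,15): print(*prof(o,"top",[at(x,y,.0886) for x in xs])); print(*prof(n,"top",[at(x,y,.0886) for x in xs]))
ys=range(-5,40,3)
for x in(0,10,60): print(*prof(o,"top",[at(x,y,.13) for y in ys])); print(*prof(n,"top",[at(x,y,.13) for y in ys]))
d=cv2.absdiff(cv2.imread("pics/top0.png",0),n)[:270]; k,_,s,c=cv2.connectedComponentsWithStats((d>45).astype(np.uint8)); print([tuple(s[i]) for i in range(1,k) if s[i][4]>12])
E
```

```text
t 22.72 at te 36.0 70.4 298.3 F lab [-0.11 -0.04] 0.35 q7 -0.29 w -0.0
221 210 106 128 145 157 164 161 165 166 164 165 164 163 159 154 142 120 88 93 91 73
221 209 103 127 144 157 164 161 167 167 163 164 164 162 159 153 142 117 93 93 90 73
222 212 112 127 143 156 164 161 166 168 165 164 163 163 159 151 141 120 94 92 88 77
223 208 108 127 144 156 162 164 167 166 165 164 164 162 159 152 142 118 94 93 87 77
142 141 142 141 141 141 142 154 194 108 93 109 104 108 97
143 142 142 142 144 143 142 154 191 108 90 105 100 113 97
162 163 162 161 161 161 161 176 198 156 95 87 88 89 88
161 163 161 160 162 162 161 176 197 154 96 91 92 89 87
159 159 158 159 159 158 160 154 213 136 96 91 91 93 94
158 159 159 157 159 159 160 154 213 136 98 91 89 89 91
[(np.int32(169), np.int32(135), np.int32(27), np.int32(135), np.int32(1679)), (np.int32(138), np.int32(138), np.int32(31), np.int32(62), np.int32(244)), (np.int32(166), np.int32(138), np.int32(2), np.int32(18), np.int32(20)), (np.int32(149), np.int32(176), np.int32(20), np.int32(23), np.int32(168)), (np.int32(195), np.int32(186), np.int32(62), np.int32(65), np.int32(1815)), (np.int32(259), np.int32(197), np.int32(15), np.int32(5), np.int32(32)), (np.int32(257), np.int32(212), np.int32(14), np.int32(4), np.int32(23)), (np.int32(144), np.int32(229), np.int32(11), np.int32(20), np.int32(126)), (np.int32(182), np.int32(236), np.int32(6), np.int32(15), np.int32(46))]
```

```bash
python3 -c "
from station import bot
print(bot.finish_job())"
```

```text
the job is handed in; nothing more can be done
None
```

The job is handed in at about 23 s: the tin is home against the end plate (last push about 14 N) and the head was pressed down with about 19 N on the knob. One fault to note is that my first push jammed against the tin on the tray and briefly read about 25 N sideways and 38 N vertically, at or over the 25 N push limit. I could not check for a dent there.

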